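# Put the rinsed soap tray back on the granite ledge and lay the nail brush on it

## Robot

A 6-joint arm with a two-finger parallel gripper is mounted at the origin on the work surface. World frame = base frame: x ahead of the robot, y to its left, z up, the work surface at z = 0. Lengths are in m, angles in degrees, forces in N, time in s.
With the tool pointing down it reaches from about 0.35 to 0.875 m from the base axis. Payload 4.2 kg.
Tool frame: the origin (TCP) lies at the very end of the fingers, on their centre line; the grasp point (between the pads) lies 19 mm behind it; z points along the fingers, y is the direction in which the jaws open and shut (so a half turn about z gives the same grasp; the last joint's range is limited). The gripper opens to 87 mm and grips with 3 to 60 N. Pads are 19 mm wide; open, the fingers measure 117 mm over their backs; the gripper's body (75 mm by 190 mm) begins 51 mm behind the grasp point.
Start: joints at [-52.219, 22.042, 0.453, 0, -68.411, -14.817], TCP at [0.244, -0.575, 0.189] pointing down, gripper open.
Joint ranges: [-179.83, 179.83], [-69.29, 118.12], [-61.27, 80.66], [-181.25, 117.63], [-171.15, -9.14], [-177.46, 177.46]. Speed limits (degrees/s): [159.86, 159.86, 180, 180, 180, 180].

## Interface

Orientations are given as a 3x3 rotation matrix whose columns are the frame's x, y, z axes.
In Python, from station import r, imaging gives the robot as it stands. The module is installed in compiled form; this text tells all that it offers.
- The arm moves only by the tool move_arm, never from a script. Its argument "motion" is one flat list of numbers, 7 for each row, row after row: the shift along the tool's x, y, z in units of 40 mm (1.0 is 40 mm), then the turn, a rotation vector about the tool's x, y, z in units of 5 degrees (1.0 is 5 degrees), then the gripper's target within -1 to 1 (shut at 1, half-way at 0, fully open at -1). In form: [dx, dy, dz, wx, wy, wz, gripper, dx, dy, dz, wx, wy, wz, gripper, ...]. A call has 1 to 20 rows; each row is the pose to reach, as a shift and turn from the pose measured when the call began, along the tool's axes at that moment; what a row does not reach only later rows make up. A row lasts 1/12 s, in which the tool goes at most 41.7 mm and 7.16 degrees, less where a joint would pass 70% of its speed; a pose out of reach is approached as far as the arm can. A call with a gripper value outside its range is refused whole. The fingers move at their own pace and stop on an object; the grip force is fixed at half the most. Time passes only in rows, so rows that repeat a pose let the fingers close. It gives the time, the measured TCP pose, the force and the opening at its end, in the units of the state.
- r.sense(): the state, without advancing time (a new reading comes with each control period).
- imaging.capture(name): name is "side" or "top"; returns the picture (420x560x3 uint8, blue, green, red); there is no depth.
- imaging.camera_params(name): a dict with "intrinsics" (3x3 intrinsics, pixels), "k1" (the pictures are not rectified: a ray, as slopes to the right and down, at radius r is drawn at 1 + k1 r^2 times it, then the intrinsics apply), "world_from_camera" (4x4, takes a point from camera to world coordinates). Camera axes: x right, y down, z forward; pixel columns grow to the right and rows downward; lengths in m; the calibration is good to about 2 mm. A picture is of the moment at which its call begins. camera_params takes no time and is no camera call.
- r.finish_job(): hands the job in, once; it reports no verdict.
The state is a dict: "time_s": time; "joints": joint angles; "joint_velocities": joint speeds; "effort": joint torques, N m; "tcp_pos": TCP position; "ee_rot": TCP orientation; "wrist_force": force on the tool from outside, world axes, zero at the start; "moment": the same for the moment, N m; "gripper_width": opening from 0.0 (shut) to 1.0 (fully open).
Only numpy, scipy, OpenCV 4.12 (cv2) and the standard library are available. Lean on these libraries where they do the work, as an engineer would, in place of code of your own. Each camera call takes 0.05 s, during which the arm holds its last target.

## Task

Put the stainless soap tray back on the raised granite ledge, in the gap between the pump bottle and the ring dish and clear of both: all four feet on the stone, square to the ledge, and its spout sticking out over the front edge (the robot's side) so that it drains clear of the stone. Then lay the nail brush on the tray's sloping ridges, bristles down and lengthwise with the ridges, wholly inside the tray's rim. Set both down gently rather than dropping them, and leave the bottle, the dish and the comb where they are.

Things in the scene. Friction and masses are not known exactly. Their poses are not given: they have to be found in the camera images.
- ledge: Fixed ledge of grey speckled polished granite, a plain bar-shaped slab 100 mm deep (its x) by 460 mm long (its y) and 20 mm thick on two blocks; its top is 80 mm above its origin. Origin: centre of the ledge at counter level. Its -x axis points to the front, the robot's side; z up. It may stand slightly turned.
- tray_mid (a point): Loose stainless soap tray, 110 mm long (x), 60 wide (y), about 260 g, upright on 4 rubber feet (10 mm across, centres 40 mm before and behind, 22 mm left and right of the middle). Point: the tray's middle, 20 mm above the soles; -x is the spout end, z up. Grip it across the 60 mm width at mid-length, where its flat upright sides reach 39 mm above the soles. It starts on the mat.
- deck_mid (a point): Middle of the tray's deck, at the ridge tops, 16 mm above tray_mid (36 mm above the soles); axes as tray_mid. Six ridges along x, 100 mm long, 48 mm wide over all, slope 8 degrees down to the spout (43 mm above the soles at the back, 29 at the spout end). A thin rim stands 3 mm above the ridges at both sides (56 mm apart inside) and the back; open at the spout.
- spout_tip (a point): End of the tray's spout, a tongue 38 mm wide at the -x end: 80 mm from tray_mid along the tray's -x, 18 mm above the soles of the feet.
- brush_mid (a point): Loose plastic nail brush, bristles down on the mat, 84 mm long (x), 30 wide (y), 40 high, about 80 g: bristles (74 x 24) in the lower 16 mm, straight-sided handle block with round ends in the upper 24 mm. Point: its centre, 20 mm above the bristle ends; z up. Both ends alike. Grip across the 30 mm by the handle block, high enough to keep the fingers above the tray's rim when setting down.
- pump: Bystander: red pump bottle standing on the ledge, 66 mm across, 168 mm tall with its nozzle; origin at the centre of its base. It stands on one side of the gap and the ring dish on the other (which is which varies).
- dish: Bystander: white ceramic ring dish on the ledge, 84 mm across, with a 48 mm high cone in its middle; origin at the centre of its base.
- comb: Bystander: wooden wide-tooth comb lying flat near the middle of the drying mat, 165 mm long (x), 47 mm wide, 6 mm thick; origin at its middle on the underside.
- mat: Fixed grey ribbed rubber drying mat, 190 mm (x) by 680 mm (y), 6 mm thick, in front of the ledge; the tray, the brush and the comb start on it. Origin: centre of its underside.

How it is judged (in metres and radians):
On the way:
1. the tray stands on the ledge between bottle and dish, square, feet on the stone, spout over the front edge, let go, the brush not yet on it (x of tray_mid in the frame of ledge between -0.008 and 0.008 m and z of tray_mid in the frame of ledge between 0.096 and 0.104 m and angle between the x axis of tray_mid and the x axis of ledge, either way round below 0.12 rad and x of spout_tip in the frame of ledge below -0.055 m and angle between tray_mid's own z axis and vertical below 0.05 rad and horizontal distance between tray_mid and pump below 0.22 m and horizontal distance between tray_mid and dish below 0.22 m and contact force between tray and pump below 0.05 N and contact force between tray and dish below 0.05 N and linear speed of tray below 0.01 m/s and angular speed of tray below 0.1 rad/s and contact force between the fingers and tray below 0.05 N and contact force between brush and tray below 0.02 N), for 0.2 s.
At the end, for the whole second after the job is handed in: Tray level on the ledge between bottle and dish, touching neither; within 8 mm of mid-depth, 7 deg of square, spout 5 mm or more past the front edge. Brush bristles down on the ridges, within 15 mm along and 13 mm across of mid-deck, 14 deg of lengthwise, not on the rim. Both released, at rest (x of tray_mid in the frame of ledge between -0.008 and 0.008 m and z of tray_mid in the frame of ledge between 0.096 and 0.104 m and angle between the x axis of tray_mid and the x axis of ledge, either way round below 0.12 rad and x of spout_tip in the frame of ledge below -0.055 m and angle between tray_mid's own z axis and vertical below 0.05 rad and horizontal distance between tray_mid and pump below 0.22 m and horizontal distance between tray_mid and dish below 0.22 m and contact force between tray and pump below 0.05 N and contact force between tray and dish below 0.05 N and linear speed of each of tray, brush below 0.01 m/s and angular speed of each of tray, brush below 0.1 rad/s and contact force between the fingers and tray below 0.05 N and x of brush_mid in the frame of tray_mid between -0.018 and 0.012 m and y of brush_mid in the frame of tray_mid between -0.013 and 0.013 m and z of brush_mid in the frame of tray_mid between 0.031 and 0.041 m and angle between the x axis of brush_mid and the x axis of tray_mid, either way round below 0.24 rad and angle between brush_mid's own z axis and vertical below 0.25 rad and angle between brush_mid's own y axis and vertical between 1.47 and 1.67 rad and contact force between the fingers and brush below 0.05 N).
It fails at once if the tray or the brush is dropped (falls more than about 12 mm) ((contact force between the fingers and tray below 0.02 N and linear speed of tray above 0.5 m/s) or (contact force between the fingers and brush below 0.02 N and linear speed of brush above 0.5 m/s)).
It fails at once if the pump bottle, the ring dish or the comb is displaced by more than 15 mm (distance of any of pump, dish, comb from where it was at the start of the episode above 0.015 m).
It fails at once if the pump bottle or the ring dish is tipped (angle between any of pump, dish's own z axis and vertical above 0.3 rad).
It also fails if it takes over 64 s, if anything falls off the work surface, if the arm or the gripper's body presses on something with over 40 N, if the wrist force passes 120 N, or if a joint passes its speed limit or range.

## Working session

There is one attempt and no reset: what is moved stays moved. The work goes in short steps, Python scripts to look and compute and a tool call to move; the robot and the scene stay as the last step left them, time stands still between calls to the robot, and variables do not carry over. Pictures are saved under pics/ and viewed, and the job is handed in when it is done.

Besides the shell and the picture viewer there is one more tool, called by a JSON object that holds its "op" and its "data". move_arm: Moves the arm, as the interface text tells. Its arguments: {"type":"object","properties":{"motion":{"type":"array","items":{"type":"number"}}},"required":["motion"]}

```bash
mkdir -p pics
python3 - <<'E'
from station import r, imaging
import cv2,numpy as np
for n in("side","top"):
    cv2.imwrite(f"pics/{n}0.png",imaging.capture(n)); p=imaging.camera_params(n); print(n,p)
s=r.sense();print(s["time_s"],s["tcp_pos"],s["ee_rot"],s["gripper_width"],s["wrist_force"])
E
```

```text
side {'intrinsics': array([[461.04767992,   0.        , 266.16205311],
       [  0.        , 461.04767992, 208.32384975],
       [  0.        ,   0.        ,   1.        ]]), 'k1': -0.05862565746340793, 'world_from_camera': array([[-0.97388345, -0.15883695,  0.1622401 ,  0.36315486],
       [-0.22661525,  0.72412535, -0.65137394,  0.55152361],
       [-0.01401992, -0.67112838, -0.74120857,  0.72180097],
       [ 0.        ,  0.        ,  0.        ,  1.        ]])}
top {'intrinsics': array([[418.37876966,   0.        , 277.32728172],
       [  0.        , 418.37876966, 210.10768576],
       [  0.        ,   0.        ,   1.        ]]), 'k1': -0.056767969341178975, 'world_from_camera': array([[ 0.01817875, -0.98042716,  0.1960411 ,  0.33740336],
       [-0.99983351, -0.01813456,  0.00202054, -0.01159997],
       [ 0.00157412, -0.19604519, -0.9805936 ,  0.94497721],
       [ 0.        ,  0.        ,  0.        ,  1.        ]])}
0.1 [ 0.24363022 -0.5749076   0.18766837] [[-9.20806658e-01 -3.90018399e-01 -8.64233277e-04]
 [-3.90019341e-01  9.20804972e-01  1.76550790e-03]
 [ 1.07209736e-04  1.96275912e-03 -9.99998068e-01]] 1.000285175484104 [-0.44348146 -0.43963155 -0.89226568]
```

View pics/side0.png

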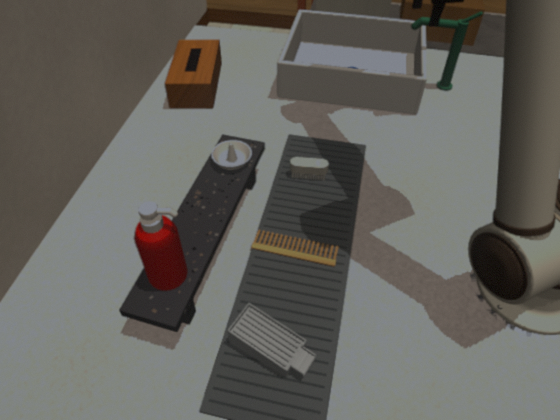

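View pics/top0.png

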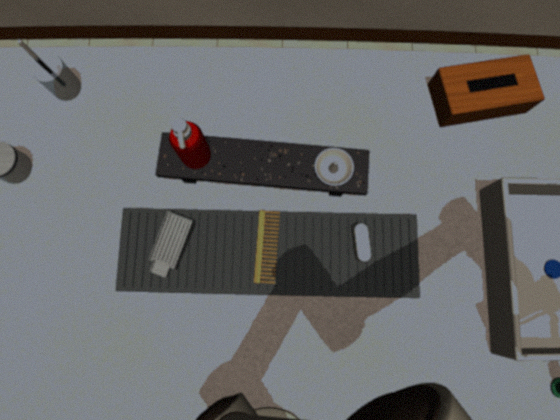

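```bash
cat > h.py <<'E'
import numpy as np,cv2
from station import r, imaging
def P(n):
    p=imaging.camera_params(n); return p["intrinsics"],np.array([p["k1"],0,0,0,0.]),p["world_from_camera"]
def pl(n,uv,z):
    K,d,T=P(n); q=np.array(uv,float).reshape(-1,2)
    u=cv2.undistortPointsIter(q[:,None],K,d,None,None,(3,100,1e-12)).reshape(-1,2)
    D=np.c_[u,np.ones(len(u))]@T[:3,:3].T; o=T[:3,3]
    return (o+D*((z-o[2])/D[:,2])[:,None])
def pr(n,X):
    K,d,T=P(n); W=np.linalg.inv(T)
    return cv2.projectPoints(np.array(X,float).reshape(-1,1,3),cv2.Rodrigues(W[:3,:3])[0],W[:3,3],K,d)[0].reshape(-1,2)
def crop(n,x0,y0,w,h,f,out):
    im=cv2.imread(n)[y0:y0+h,x0:x0+w]; im=cv2.convertScaleAbs(im,alpha=1.5)
    cv2.imwrite(out,cv2.resize(im,None,fx=f,fy=f,interpolation=cv2.INTER_CUBIC))
E
python3 - <<'E'
from h import *
crop("pics/top0.png",140,110,240,70+20,3.3,"pics/a.png")
crop("pics/top0.png",110,200,130,100,6,"pics/b.png")
crop("pics/top0.png",310,200,130,100,6,"pics/c.png")
E
```

```text
(no output)
```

View pics/a.png

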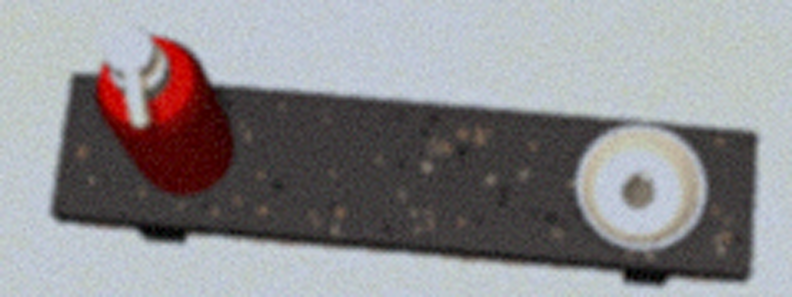

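View pics/b.png

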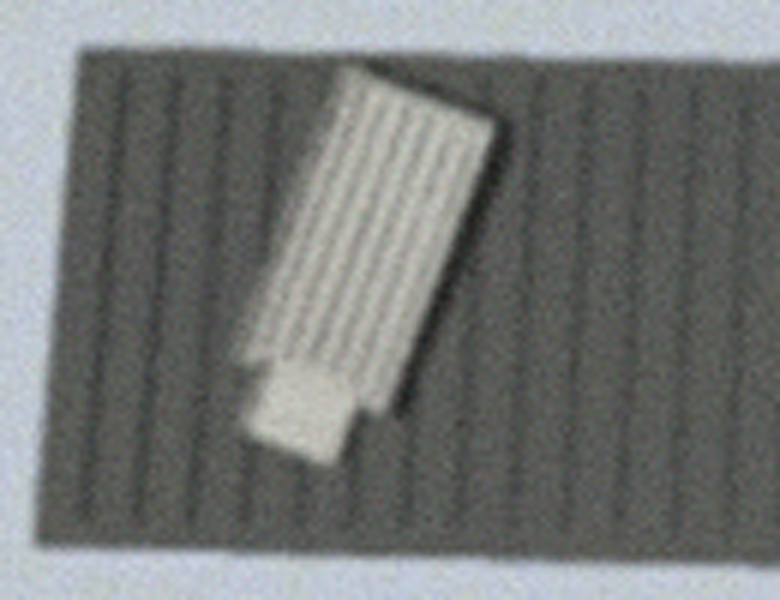

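View pics/c.png

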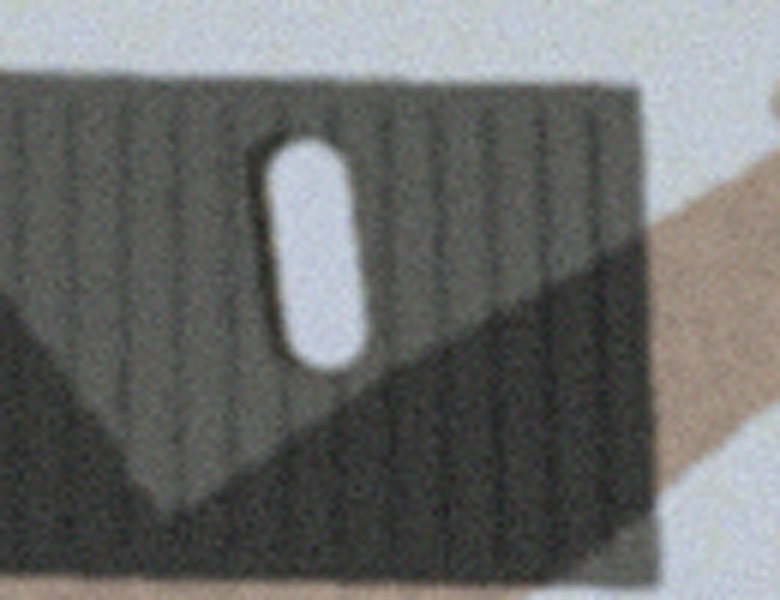

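```bash
cat > m.py <<'E'
from h import *
def px(x0,y0,f,q): return (np.array(q,float)+.5)/f-.5+np.array([x0,y0])
L=px(140,110,3.3,[(72,73),(757,133),(750,278),(52,213)])
print("ledge px",L.round(1)); X=pl("top",L,.08); print(X.round(4)); 
for i in range(4):
    d=X[(i+1)%4]-X[i]; print(np.linalg.norm(d).round(4),np.degrees(np.arctan2(d[1],d[0])).round(2))
T=px(110,200,6,[(345,65),(497,122),(385,412),(248,360),(247,427),(330,466)])
X=np.r_[pl("top",T[:2],.052),pl("top",T[2:4],.038),pl("top",T[4:],.024)];print("tray",X.round(4))
for a,b in((0,1),(1,2),(2,3),(3,0),(4,5)):
    d=X[b]-X[a]; print(np.linalg.norm(d[:2]).round(4),np.degrees(np.arctan2(d[1],d[0])).round(2))
print(X[:4].mean(0))
im=cv2.imread("pics/top0.png")
sub=im[200:275,335:390]; m=(sub.min(2)>95).astype(np.uint8)
n,l,st,c=cv2.connectedComponentsWithStats(m); k=1+np.argsort(-st[1:,4])
print(st[k[:3]],c[k[:3]])
i=[j for j in k if abs(c[j][0]-27)<10 and abs(c[j][1]-42)<10][0]
cn=max(cv2.findContours((l==i).astype(np.uint8),cv2.RETR_EXTERNAL,cv2.CHAIN_APPROX_NONE)[0],key=len)
q=pl("top",cn.reshape(-1,2)+[335,200],.046); R=cv2.minAreaRect(q[:,:2].astype(np.float32)*1000); print("brush",R)
p=(np.array(np.nonzero(l==i))[::-1].T+[335,200]); Q=pl("top",p,.046)[:,:2]; w,v=np.linalg.eigh(np.cov(Q.T)); print(Q.mean(0),np.degrees(np.arctan2(*v[::-1,1])))
D=px(140,110,3.3,[(641,187),(182,162)]); print("dish",pl("top",D[:1],.1))
E
python3 m.py
python3 -c "
from h import *
crop('pics/side0.png',110,120,180,210,2.8,'pics/d.png')
crop('pics/side0.png',210,290,130,100,6,'pics/e.png')"
```

```text
ledge px [[161.5 131.8]
 [369.  150. ]
 [366.9 193.9]
 [155.4 174.2]]
[[ 0.6816  0.2487  0.08  ]
 [ 0.6478 -0.2073  0.08  ]
 [ 0.5491 -0.2001  0.08  ]
 [ 0.5844  0.2544  0.08  ]]
0.4573 -94.25
0.0989 175.81
0.4559 85.56
0.0974 -3.36
tray [[0.5108 0.231  0.052 ]
 [0.4908 0.1741 0.052 ]
 [0.3865 0.2116 0.038 ]
 [0.4041 0.2627 0.038 ]
 [0.3807 0.2655 0.024 ]
 [0.3673 0.234  0.024 ]]
0.0602 -109.37
0.1108 160.23
0.054 71.04
0.1113 -16.58
0.0343 -113.02
[0.44806217 0.21986359 0.045     ]
[[  0   0  55  14 727]
 [ 20  23  16  38 464]] [[27.35488308  6.11554333]
 [27.52155172 41.9762931 ]]
brush ((451.2010192871094, -195.24404907226562), (80.93905639648438, 29.056318283081055), 5.40821647644043)
[ 0.4502918  -0.19542535] -174.0888061716153
dish [[ 0.60264224 -0.12735243  0.1       ]]
```

View pics/d.png

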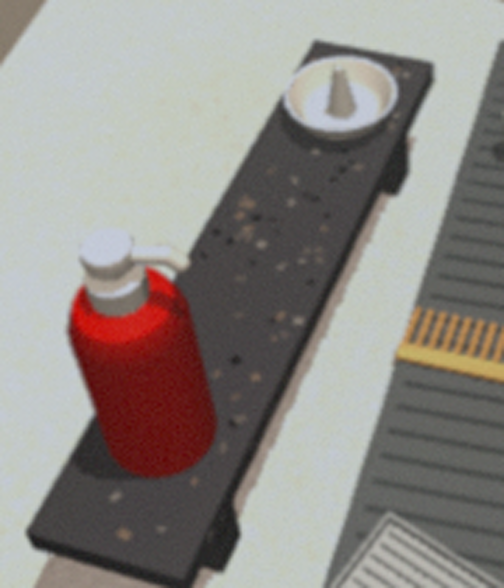

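View pics/e.png

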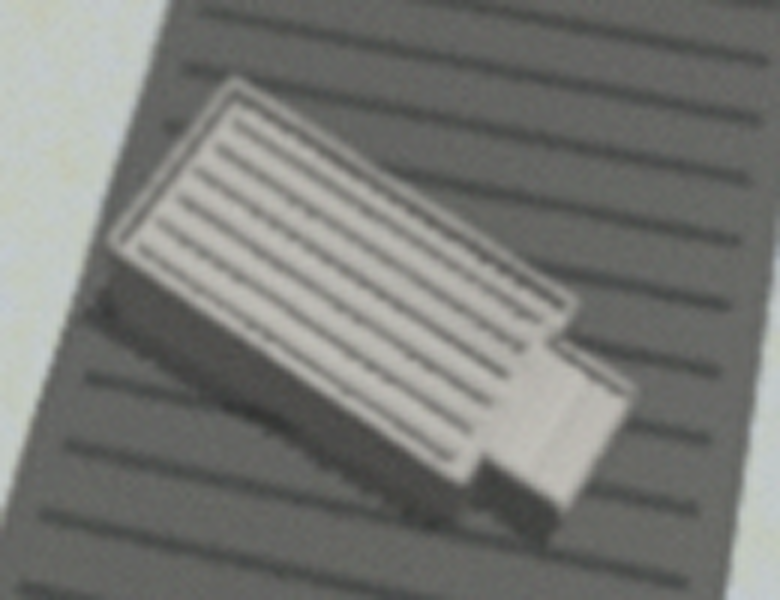

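```bash
cat > m2.py <<'E'
from m import px
from h import *
L=px(110,120,2.8,[(30,532),(313,41),(433,66),(187,574)])
X=pl("side",L,.08); print("ledge side",X.round(4))
for i in range(4):
    d=X[(i+1)%4]-X[i]; print(np.linalg.norm(d).round(4),np.degrees(np.arctan2(d[1],d[0])).round(2))
T=px(210,290,6,[(112,245),(235,77),(578,300),(462,485),(557,510),(635,388)])
X=np.r_[pl("side",T[:2],.052),pl("side",T[2:4],.038),pl("side",T[4:],.024)];print("tray",X.round(4),X[:4].mean(0))
for a,b in((0,1),(1,2),(2,3),(3,0),(4,5)):
    d=X[b]-X[a]; print(np.linalg.norm(d[:2]).round(4),np.degrees(np.arctan2(d[1],d[0])).round(2))
D=px(110,120,2.8,[(340,95),(160,455)]); print("dish,pump side",pl("side",D,.09))
# dark mask of ledge in top
im=cv2.imread("pics/top0.png")[110:200,140:390]
print(im[60:88:1,100].sum(1)//3, "front col 240 rows 170+")
a=pl("top",[(240,150)],.08)
f=np.array([.5667,.027]);print(pr("top",[[f[0],f[1],.08],[f[0],f[1],.06]]))
E
python3 m2.py | tail -22
```

```text
[ 0.5839  0.2527  0.08  ]]
0.4553 -93.82
0.1001 174.28
0.45 85.74
0.0966 -2.64
tray [[0.5093 0.2307 0.052 ]
 [0.4903 0.1742 0.052 ]
 [0.3868 0.2122 0.038 ]
 [0.4068 0.2688 0.038 ]
 [0.3825 0.2642 0.024 ]
 [0.3682 0.2269 0.024 ]] [0.4482992  0.22145995 0.045     ]
0.0596 -108.63
0.1102 159.83
0.0601 70.59
0.1094 -20.41
0.04 -110.91
dish,pump side [[ 0.6073482  -0.13745245  0.09      ]
 [ 0.62257185  0.1887521   0.09      ]]
[ 35  34  33  32  38  37  45  43  49  58  57  41  29  30  63 107 128 136
 133 133 135 137 129 137 131 133 131 131] front col 240 rows 170+
[[260.57023765 183.91677392]
 [260.91514197 186.27497945]]
```

```bash
cat > e.py <<'E'
from h import *
c=np.array([.6157,.0239]);th=np.radians(-4.2);ex=np.array([np.cos(th),np.sin(th)]);ey=np.array([-ex[1],ex[0]])
def prof(n,cam,t,ys):
    im=cv2.GaussianBlur(cv2.imread(n),(3,3),.6).mean(2).astype(np.float32); out=[]
    for y in ys:
        p=np.array([np.r_[c+ex*a+ey*y,.08] for a in t]); q=pr(cam,p).astype(np.float32)
        out.append(cv2.remap(im,q[:,0],q[:,1],cv2.INTER_LINEAR).ravel())
    return np.mean(out,0)
for n,cam in(("pics/top0.png","top"),("pics/side0.png","side")):
  for ys in (np.arange(-.06,0,.004),np.arange(0,.06,.004)):
    t=np.arange(-.062,-.034,.002); print(cam,"front");print(np.c_[t*1000,prof(n,cam,t,ys)].round(0).astype(int).T.tolist())
    t=np.arange(.036,.062,.002); print("back");print(np.c_[t*1000,prof(n,cam,t,ys)].round(0).astype(int).T.tolist())
E
python3 e.py; python3 m2.py | grep -A4 "ledge side"
```

```text
top front
[[-62, -60, -58, -56, -54, -52, -50, -48, -46, -44, -42, -40, -38, -36], [133, 132, 128, 112, 83, 51, 32, 31, 37, 41, 42, 43, 43, 44]]
back
[[36, 38, 40, 42, 44, 46, 48, 50, 52, 54, 56, 58, 60], [40, 39, 38, 38, 39, 44, 63, 91, 115, 129, 134, 134, 134]]
top front
[[-62, -60, -58, -56, -54, -52, -50, -48, -46, -44, -42, -40, -38, -36], [134, 134, 129, 113, 83, 50, 31, 32, 38, 43, 43, 42, 42, 42]]
back
[[36, 38, 40, 42, 44, 46, 48, 50, 52, 54, 56, 58, 60], [38, 39, 38, 38, 39, 45, 63, 91, 115, 129, 133, 134, 134]]
side front
[[-62, -60, -58, -56, -54, -52, -50, -48, -46, -44, -42, -40, -38, -36], [112, 99, 91, 79, 58, 39, 32, 38, 44, 47, 48, 48, 49, 49]]
back
[[36, 38, 40, 42, 44, 46, 48, 50, 52, 54, 56, 58, 60], [50, 48, 46, 46, 47, 48, 56, 77, 105, 124, 130, 130, 130]]
side front
[[-62, -60, -58, -56, -54, -52, -50, -48, -46, -44, -42, -40, -38, -36], [112, 99, 91, 80, 58, 37, 31, 37, 44, 49, 50, 50, 49, 48]]
back
[[36, 38, 40, 42, 44, 46, 48, 50, 52, 54, 56, 58, 60], [43, 43, 42, 43, 45, 50, 58, 71, 83, 88, 89, 89, 90]]
ledge side [[ 0.6803  0.2482  0.08  ]
 [ 0.65   -0.206   0.08  ]
 [ 0.5504 -0.196   0.08  ]
 [ 0.5839  0.2527  0.08  ]]
0.4553 -93.82
```

```bash
cat > g.py <<'E'
import sys
from h import *
from scipy.spatial.transform import Rotation as Ro
# usage: g.py x y z yawdeg(tool y dir, mod 180) 
s=r.sense();p=np.array(s["tcp_pos"]);R=np.array(s["ee_rot"])
a=np.array(sys.argv[1:],float).reshape(-1,4)
cur=np.degrees(np.arctan2(R[1,1],R[0,1]))
print("t",round(s["time_s"],2),"tcp",p.round(4),"yaw",cur.round(2),"w",round(s["gripper_width"],3),"F",np.round(s["wrist_force"],2),"j6",np.round(s["joints"],1))
for x,y,z,w in a:
    d=(w-cur+90)%180-90; w=np.radians(cur+d)
    Y=np.array([np.cos(w),np.sin(w),0]);Z=np.array([0,0,-1.]);G=np.c_[np.cross(Y,Z),Y,Z]
    print((R.T@(np.array([x,y,z])-p)/.04).round(2).tolist(),(np.degrees(Ro.from_matrix(R.T@G).as_rotvec())/5).round(2).tolist())
E
python3 g.py .42 -.15 .19 70  .448 .221 .14 70 .448 .221 .016 70
python3 - <<'E'
from m import px
from h import *
b=pl("top",px(140,110,3.3,[(182,194),(638,190),(641,250)]),.08); print("pump front,dish cone@.128",b, pl("top",px(140,110,3.3,[(638,190),(641,187)]),.128))
b=pl("side",px(110,120,2.8,[(165,478),(338,68),(340,95)]),.08);print(b,pl("side",px(110,120,2.8,[(338,70)]),.128))
E
```

```text
t 0.1 tcp [ 0.2436 -0.5749  0.1877] yaw 112.96 w 1.0 F [-0.44 -0.44 -0.89] j6 [-52.2  22.1   0.4  -0.  -68.4 -14.8]
[-8.2, 8.06, -0.04] [0.02, -0.01, 8.59]
[-12.47, 16.33, 1.22] [0.02, -0.01, 8.59]
[-12.47, 16.32, 4.32] [0.02, -0.01, 8.59]
ledge px [[161.5 131.8]
 [369.  150. ]
 [366.9 193.9]
 [155.4 174.2]]
[[ 0.6816  0.2487  0.08  ]
 [ 0.6478 -0.2073  0.08  ]
 [ 0.5491 -0.2001  0.08  ]
 [ 0.5844  0.2544  0.08  ]]
0.4573 -94.25
0.0989 175.81
0.4559 85.56
0.0974 -3.36
tray [[0.5108 0.231  0.052 ]
 [0.4908 0.1741 0.052 ]
 [0.3865 0.2116 0.038 ]
 [0.4041 0.2627 0.038 ]
 [0.3807 0.2655 0.024 ]
 [0.3673 0.234  0.024 ]]
0.0602 -109.37
0.1108 160.23
0.054 71.04
0.1113 -16.58
0.0343 -113.02
[0.44806217 0.21986359 0.045     ]
[[  0   0  55  14 727]
 [ 20  23  16  38 464]] [[27.35488308  6.11554333]
 [27.52155172 41.9762931 ]]
brush ((451.2010192871094, -195.24404907226562), (80.93905639648438, 29.056318283081055), 5.40821647644043)
[ 0.4502918  -0.19542535] -174.0888061716153
dish [[ 0.60264224 -0.12735243  0.1       ]]
pump front,dish cone@.128 [[ 0.59866548  0.16979283  0.08      ]
 [ 0.60683499 -0.12810731  0.08      ]
 [ 0.56637436 -0.12968445  0.08      ]] [[ 0.59188348 -0.121642    0.128     ]
 [ 0.59385303 -0.12351674  0.128     ]]
[[ 0.61804132  0.19726782  0.08      ]
 [ 0.62146281 -0.17836956  0.08      ]
 [ 0.61121324 -0.14835741  0.08      ]] [[ 0.60153041 -0.12165984  0.128     ]]
```

{"op": "move_arm", "data": {"motion": [-1, 1, 0, 0, 0, 1.2, -1, -2, 2, 0, 0, 0, 2.4, -1, -3, 3, 0, 0, 0, 3.6, -1, -4, 4, 0, 0, 0, 4.8, -1, -5, 5, 0, 0, 0, 6, -1, -6, 6, 0, 0, 0, 7.2, -1, -7, 7, 0, 0, 0, 8.6, -1, -8.2, 8, 0, 0, 0, 8.6, -1, -8.7, 9, 0, 0, 0, 8.6, -1, -9.2, 10, 0, 0, 0, 8.6, -1, -9.7, 11, 0, 0, 0, 8.6, -1, -10.2, 12, 0, 0, 0, 8.6, -1, -10.7, 13, 0.3, 0, 0, 8.6, -1, -11.2, 14, 0.6, 0, 0, 8.6, -1, -11.8, 15, 0.9, 0, 0, 8.6, -1, -12.47, 16.3, 1.2, 0, 0, 8.6, -1, -12.47, 16.33, 1.2, 0, 0, 8.6, -1, -12.47, 16.33, 1.2, 0, 0, 8.6, -1, -12.47, 16.33, 1.2, 0, 0, 8.6, -1]}}

```text
time_s: 1.68
tcp_pos: [0.4419, 0.1733, 0.1485]
ee_rot: [[-0.94, 0.342, -0.001], [0.342, 0.94, 0.002], [0.002, 0.001, -1.0]]
wrist_force: [1.3, -0.3, -0.3]
gripper_width: 0.999
```

```bash
python3 g.py .448 .221 .016 70
python3 - <<'E'
from h import *
cv2.imwrite("pics/s1.png",imaging.capture("side"))
E
```

```text
t 1.68 tcp [0.4419 0.1733 0.1485] yaw 69.99 w 0.999 F [ 1.29 -0.32 -0.27] j6 [ 4.100e+01  9.500e+00 -2.340e+01 -1.000e-01 -5.720e+01 -1.509e+02]
[0.26, 1.17, 3.32] [0.01, -0.02, -0.0]
```

View pics/s1.png

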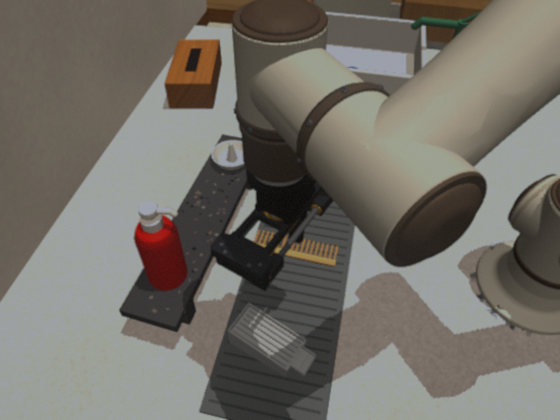

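{"op": "move_arm", "data": {"motion": [0.15, 0.6, 0, 0, 0, 0, -1, 0.26, 1.17, 0.2, 0, 0, 0, -1, 0.26, 1.17, 0.6, 0, 0, 0, -1, 0.26, 1.17, 1.2, 0, 0, 0, -1, 0.26, 1.17, 1.8, 0, 0, 0, -1, 0.26, 1.17, 2.1, 0, 0, 0, -1, 0.26, 1.17, 2.1, 0, 0, 0, -1]}}

```text
time_s: 2.32
tcp_pos: [0.4476, 0.2249, 0.0603]
ee_rot: [[-0.941, 0.339, -0.005], [0.339, 0.941, -0.001], [0.005, -0.003, -1.0]]
wrist_force: [0.1, 0.3, 0.2]
gripper_width: 0.997
```

```bash
python3 g.py .448 .221 .016 70
python3 - <<'E'
from h import *
cv2.imwrite("pics/s2.png",imaging.capture("side"));cv2.imwrite("pics/t2.png",imaging.capture("top"))
crop("pics/s2.png",170,250,190,150,4,"pics/s2c.png")
crop("pics/t2.png",90,180,190,140,4,"pics/t2c.png")
E
```

```text
t 2.32 tcp [0.4476 0.2249 0.0603] yaw 70.18 w 0.997 F [0.09 0.34 0.17] j6 [  45.2   18.2  -26.3   -0.2  -45.7 -154.8]
[-0.05, -0.08, 1.11] [-0.04, -0.05, 0.04]
```

View pics/s2c.png

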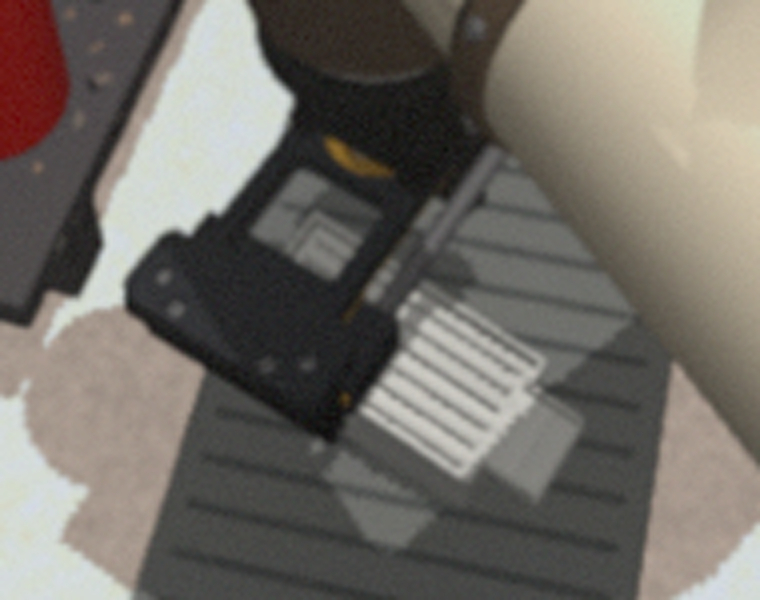

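View pics/t2c.png

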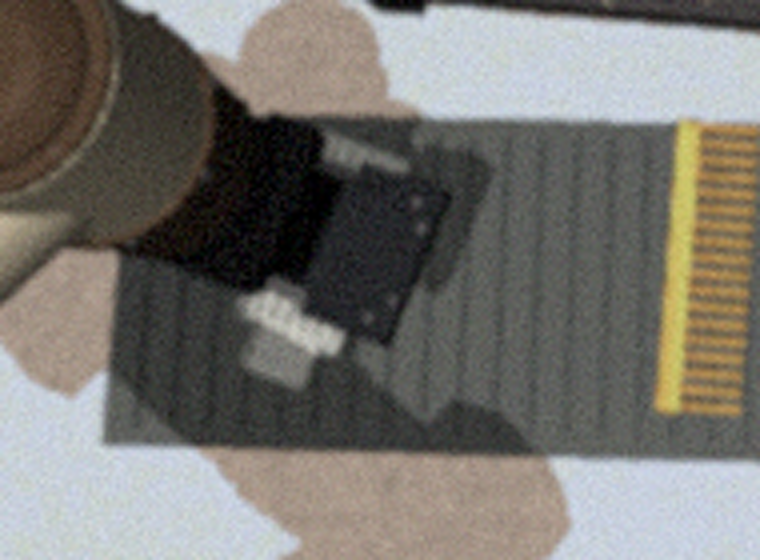

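{"op": "move_arm", "data": {"motion": [-0.05, -0.08, 0.4, 0, 0, 0, -1, -0.05, -0.08, 0.8, 0, 0, 0, -1, -0.05, -0.08, 1.1, 0, 0, 0, -1, -0.05, -0.08, 1.1, 0, 0, 0, -1, -0.05, -0.08, 1.1, 0, 0, 0, -1, -0.05, -0.08, 1.1, 0, 0, 0, -1]}}

```text
time_s: 2.92
tcp_pos: [0.4517, 0.2237, 0.0209]
ee_rot: [[-0.941, 0.338, 0.002], [0.338, 0.941, 0.004], [-0.001, 0.005, -1.0]]
wrist_force: [0.5, 0.1, -0.2]
gripper_width: 1.006
```

```bash
python3 g.py .448 .221 .016 70
```

```text
t 2.92 tcp [0.4517 0.2237 0.0209] yaw 70.25 w 1.006 F [ 0.53  0.14 -0.19] j6 [ 4.480e+01  2.160e+01 -2.880e+01 -1.000e-01 -3.940e+01 -1.544e+02]
[0.07, -0.1, 0.12] [0.05, 0.01, 0.05]
```

{"op": "move_arm", "data": {"motion": [0.07, -0.08, 0.1, 0, 0, 0, -1, 0.07, -0.08, 0.1, 0, 0, 0, -1, 0.07, -0.08, 0.1, 0, 0, 0, -1, 0.07, -0.08, 0.1, 0, 0, 0, -1]}}

```text
time_s: 3.25
tcp_pos: [0.4482, 0.2218, 0.0173]
ee_rot: [[-0.941, 0.338, 0.003], [0.338, 0.941, 0.005], [-0.001, 0.005, -1.0]]
wrist_force: [0.2, -0.1, -0.1]
gripper_width: 1.003
```

```bash
python3 g.py .448 .221 .016 70
```

```text
t 3.25 tcp [0.4482 0.2218 0.0173] yaw 70.26 w 1.003 F [ 0.2  -0.12 -0.1 ] j6 [ 4.490e+01  2.150e+01 -2.950e+01 -1.000e-01 -3.860e+01 -1.546e+02]
[-0.0, -0.02, 0.03] [0.06, 0.01, 0.05]
```

Good. Close on the tray.

{"op": "move_arm", "data": {"motion": [0, 0, 0, 0, 0, 0, 1, 0, 0, 0, 0, 0, 0, 1, 0, 0, 0, 0, 0, 0, 1, 0, 0, 0, 0, 0, 0, 1, 0, 0, 0, 0, 0, 0, 1, 0, 0, 0, 0, 0, 0, 1, 0, 0, 0, 0, 0, 0, 1, 0, 0, 0, 0, 0, 0, 1]}}

```text
time_s: 3.92
tcp_pos: [0.4482, 0.2218, 0.0173]
ee_rot: [[-0.941, 0.338, 0.003], [0.338, 0.941, 0.005], [-0.001, 0.005, -1.0]]
wrist_force: [0.2, -0.6, -0.7]
gripper_width: 0.48
```

```bash
python3 g.py .448 .221 .2 70 .50 .05 .21 85.8 .6154 .0088 .16 85.8
```

```text
t 3.92 tcp [0.4482 0.2218 0.0173] yaw 70.26 w 0.48 F [ 0.18 -0.57 -0.71] j6 [ 4.490e+01  2.150e+01 -2.950e+01 -1.000e-01 -3.860e+01 -1.546e+02]
[-0.01, 0.0, -4.57] [0.06, 0.01, 0.05]
[-2.68, -3.58, -4.83] [0.06, 0.02, -3.11]
[-5.74, -3.58, -3.58] [0.06, 0.02, -3.11]
```

{"op": "move_arm", "data": {"motion": [0, 0, 0, 0, 0, 0, 1, 0, 0, 0, 0, 0, 0, 1, 0, 0, 0, 0, 0, 0, 1, 0, 0, 0, 0, 0, 0, 1]}}

```text
time_s: 4.25
tcp_pos: [0.4482, 0.2218, 0.0173]
ee_rot: [[-0.941, 0.338, 0.003], [0.338, 0.941, 0.005], [-0.001, 0.005, -1.0]]
wrist_force: [0.6, 0.0, 0.4]
gripper_width: 0.173
```

```bash
python3 g.py
python3 - <<'E'
from h import *
cv2.imwrite("pics/s3.png",imaging.capture("side"));cv2.imwrite("pics/t3.png",imaging.capture("top"))
crop("pics/s3.png",170,250,190,150,4,"pics/s3c.png")
crop("pics/t3.png",90,180,190,140,4,"pics/t3c.png")
E
```

```text
t 4.25 tcp [0.4482 0.2218 0.0173] yaw 70.26 w 0.173 F [0.62 0.02 0.36] j6 [ 4.490e+01  2.150e+01 -2.950e+01 -1.000e-01 -3.860e+01 -1.546e+02]
```

View pics/s3c.png

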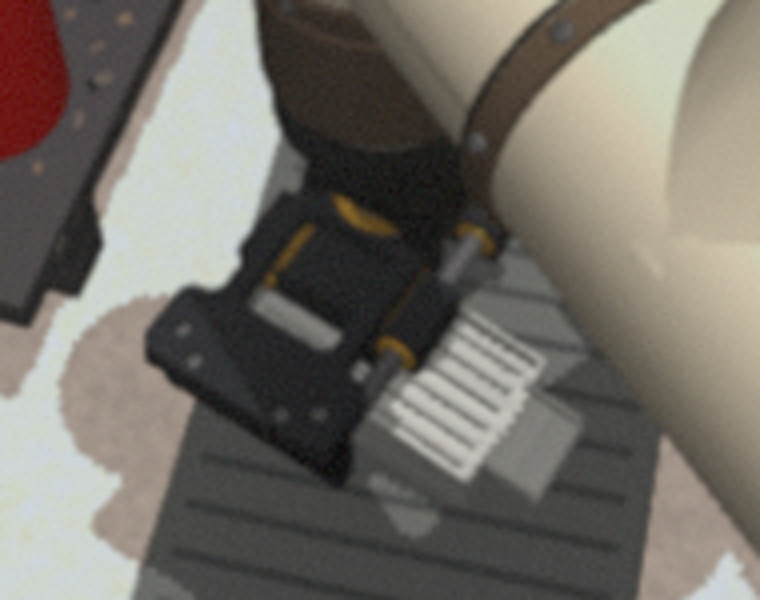

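View pics/t3c.png

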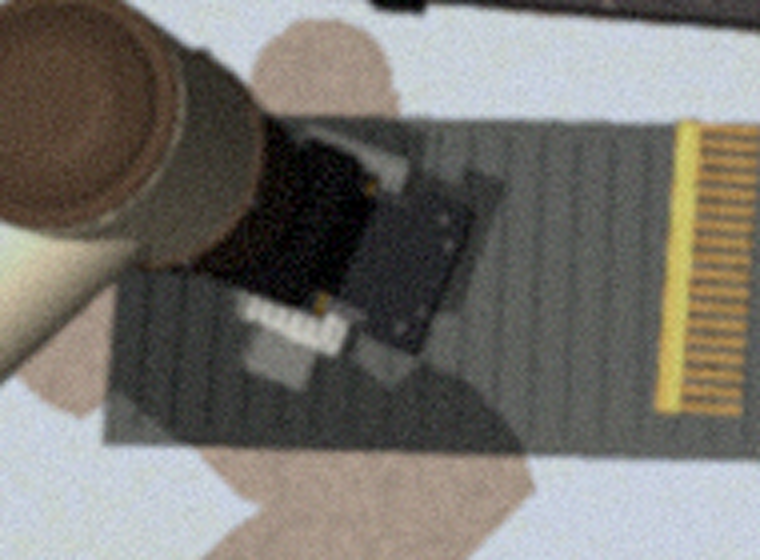

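Run:
```python
from h import *
s=r.sense();p=np.array(s["tcp_pos"]);R=np.array(s["ee_rot"])
for n,k,x0,y0 in(("side","s3",170,250),("top","t3",90,180)):
    im=cv2.convertScaleAbs(cv2.imread(f"pics/{k}.png"),alpha=1.8); im=im[y0:y0+150,x0:x0+190]; im=cv2.resize(im,None,fx=4,fy=4)
    for o,c in(([0,0,0],(0,0,255)),([0,0,-.07],(0,255,0)),([0,.03,0],(255,0,0)),([0,-.03,0],(255,0,0)),([0,.095,-.07],(0,255,255)),([0,-.095,-.07],(0,255,255)),([.037,0,-.07],(255,0,255)),([-.037,0,-.07],(255,0,255))):
        q=(pr(n,[p+R@np.array(o)])[0]-[x0,y0])*4; cv2.circle(im,tuple(int(v) for v in q),5,c,-1)
    cv2.imwrite(f"pics/{k}p.png",im)
```

```text
(no output)
```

View pics/s3p.png

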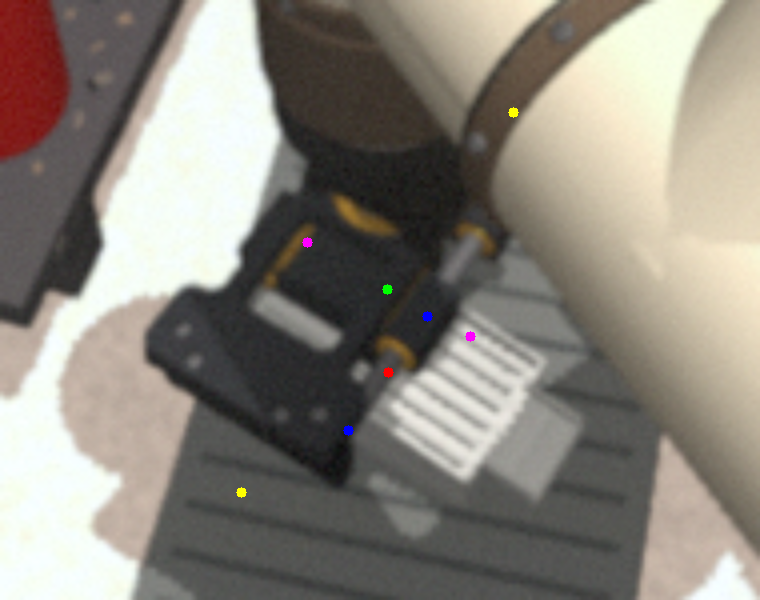

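View pics/t3p.png

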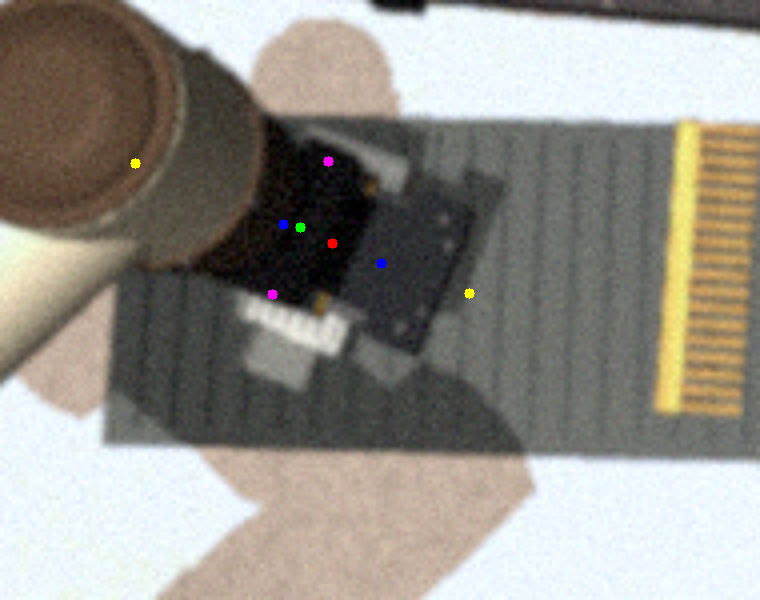

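{"op": "move_arm", "data": {"motion": [0, 0, 0, 0, 0, 0, 1, 0, 0, 0, 0, 0, 0, 1, 0, 0, 0, 0, 0, 0, 1, 0, 0, 0, 0, 0, 0, 1]}}

```text
time_s: 4.68
tcp_pos: [0.4482, 0.2218, 0.0173]
ee_rot: [[-0.941, 0.338, 0.003], [0.338, 0.941, 0.005], [-0.001, 0.005, -1.0]]
wrist_force: [0.2, 1.0, 0.2]
gripper_width: 0.007
```

```bash
python3 g.py
python3 - <<'E'
from h import *
p=np.array([.4482,.2218,.0173]); R=None
s=r.sense();R=np.array(s["ee_rot"]);p3=np.array(s["tcp_pos"])
p2=np.array([.4476,.2249,.0603])
cv2.imwrite("pics/s4.png",imaging.capture("side"))
out=[]
for k,p in(("s2",p2),("s4",p3)):
    im=cv2.convertScaleAbs(cv2.imread(f"pics/{k}.png"),alpha=2.2); q=pr("side",[p])[0]
    M=np.float32([[4,0,190-4*q[0]],[0,4,330-4*q[1]]]); im=cv2.warpAffine(im,M,(390,500),flags=cv2.INTER_CUBIC)
    for y in(-.06,-.0435,-.03,0,.03,.0435,.06):
        for z,c in((0,(0,0,255)),(-.07,(0,255,0))):
            v=(pr("side",[p+R@np.array([0,y,z])])[0]-q)*4+[190,330]; cv2.circle(im,tuple(int(a) for a in v),3,c,-1)
    out.append(im)
cv2.imwrite("pics/cmp.png",np.hstack(out))
E
```

```text
t 4.68 tcp [0.4482 0.2218 0.0173] yaw 70.26 w 0.007 F [0.19 0.98 0.24] j6 [ 4.490e+01  2.150e+01 -2.950e+01 -1.000e-01 -3.860e+01 -1.546e+02]
```

View pics/cmp.png

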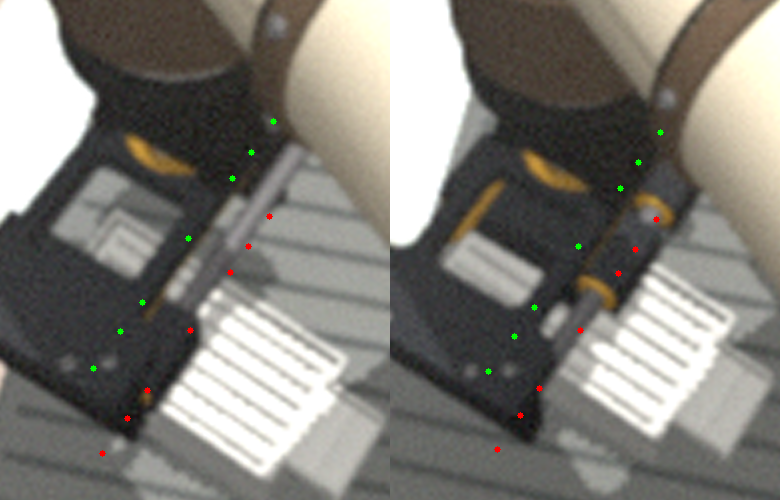

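{"op": "move_arm", "data": {"motion": [0, 0, -0.15, 0, 0, 0, 1, 0, 0, -0.3, 0, 0, 0, 1, 0, 0, -0.5, 0, 0, 0, 1, 0, 0, -0.5, 0, 0, 0, 1]}}

```text
time_s: 5.07
tcp_pos: [0.4493, 0.2227, 0.0393]
ee_rot: [[-0.941, 0.337, 0.006], [0.337, 0.941, 0.007], [-0.003, 0.009, -1.0]]
wrist_force: [-0.4, 1.1, -0.7]
gripper_width: 0.007
```

```bash
python3 g.py
python3 - <<'E'
from h import *
cv2.imwrite("pics/s5.png",imaging.capture("side"))
crop("pics/s5.png",170,250,190,150,4,"pics/s5c.png")
E
```

```text
t 5.07 tcp [0.4493 0.2227 0.0393] yaw 70.29 w 0.007 F [-0.45  1.08 -0.71] j6 [ 4.490e+01  1.960e+01 -2.830e+01 -1.000e-01 -4.160e+01 -1.546e+02]
```

View pics/s5c.png

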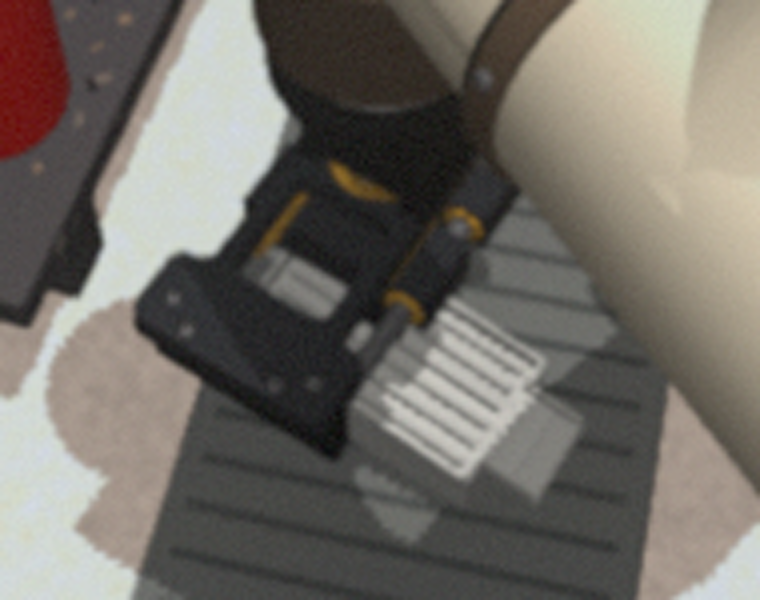

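{"op": "move_arm", "data": {"motion": [0, 0, -0.8, 0, 0, 0, 1, 0, 0, -1.6, 0, 0, 0, 1, 0, 0, -2.4, 0, 0, 0, 1, 0, 0, -3.2, 0, 0, 0, 1, 0, 0, -3.2, 0, 0, 0, 1]}}

```text
time_s: 5.53
tcp_pos: [0.4518, 0.224, 0.1736]
ee_rot: [[-0.942, 0.336, 0.017], [0.336, 0.942, 0.015], [-0.011, 0.019, -1.0]]
wrist_force: [0.5, 0.2, 0.5]
gripper_width: 0.009
```

```bash
python3 g.py
python3 - <<'E'
from h import *
cv2.imwrite("pics/s6.png",imaging.capture("side"));cv2.imwrite("pics/t6.png",imaging.capture("top"))
s=r.sense();p=np.array(s["tcp_pos"]);print(pr("side",[p]),pr("top",[p]))
crop("pics/s6.png",170,150,190,200,4,"pics/s6c.png")
crop("pics/s6.png",170,150,190,200,3,"pics/s6c.png")
crop("pics/t6.png",60,160,190,160,4,"pics/t6c.png")
E
```

```text
t 5.53 tcp [0.4518 0.224  0.1736] yaw 70.35 w 0.009 F [0.5  0.17 0.52] j6 [ 4.490e+01  1.030e+01 -1.850e+01  1.000e-01 -6.000e+01 -1.546e+02]
[[265.61626989 294.44204433]] [[153.73967588 230.86696285]]
```

View pics/s6c.png

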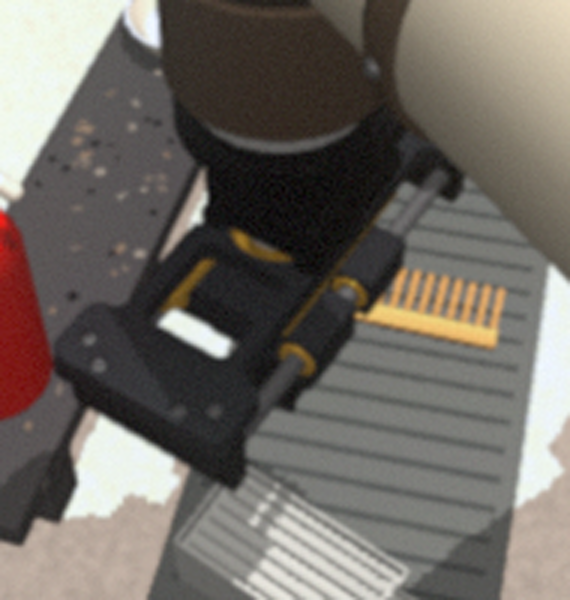

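View pics/t6c.png

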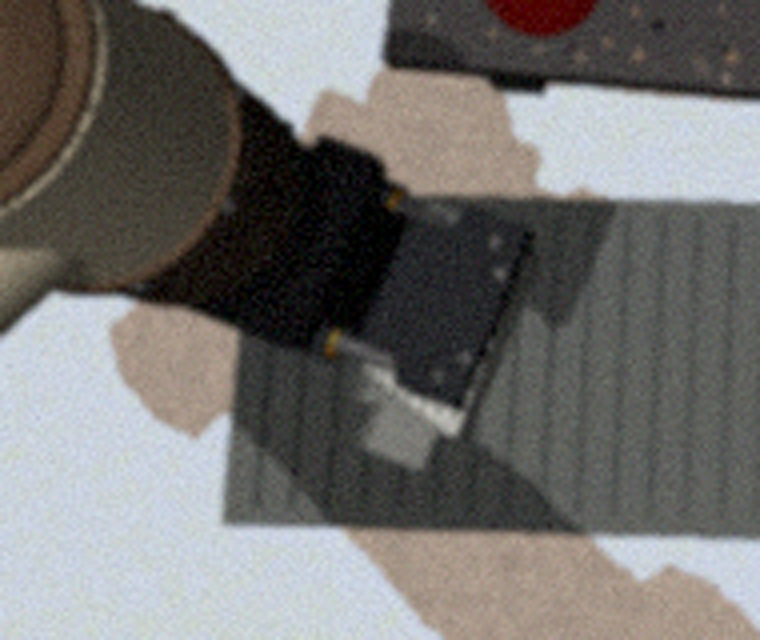

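Run:
```python
from h import *
s=r.sense();p=np.array(s["tcp_pos"]);R=np.array(s["ee_rot"])
im=cv2.imread("pics/s6.png")[215:325,200:310].astype(float); im=np.clip(255*(im/160)**.5,0,255).astype(np.uint8)
im=cv2.resize(im,None,fx=5.4,fy=5.4,interpolation=cv2.INTER_CUBIC)
for x in(-.0095,.0095):
  for z in(0,-.02,-.04,-.06):
    v=(pr("side",[p+R@np.array([x,0,z])])[0]-[200,215]+.5)*5.4; cv2.circle(im,tuple(int(a) for a in v),3,(0,0,255),-1)
cv2.imwrite("pics/z.png",im)
```

```text
(no output)
```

View pics/z.png

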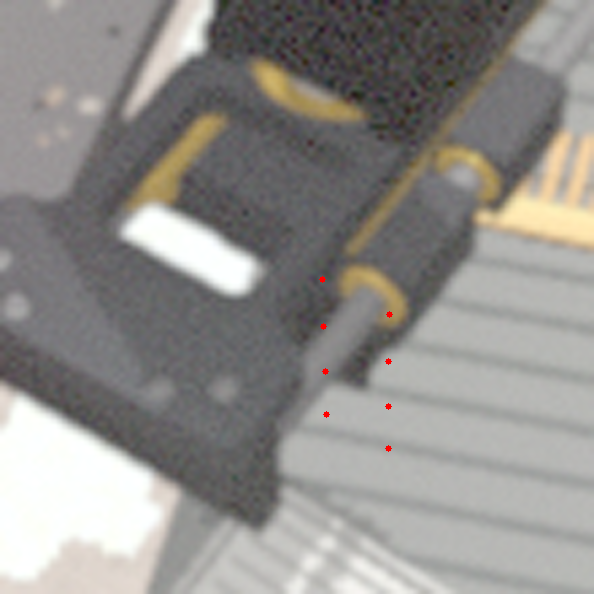

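```bash
python3 g.py .45 .12 .15 70
```

```text
t 5.63 tcp [0.4486 0.2221 0.1679] yaw 70.26 w 0.007 F [ 0.45 -0.   -0.63] j6 [ 4.490e+01  1.050e+01 -1.890e+01 -1.000e-01 -5.990e+01 -1.546e+02]
[-0.89, -2.4, 0.42] [0.13, 0.04, 0.05]
```

{"op": "move_arm", "data": {"motion": [-0.3, -0.8, 0.1, 0, 0, -1.4, -1, -0.6, -1.6, 0.2, 0, 0, -2.8, -1, -0.9, -2.4, 0.4, 0, 0, -4.2, -1, -0.9, -2.4, 0.4, 0, 0, -5.6, -1, -0.9, -2.4, 0.4, 0, 0, -7, -1, -0.9, -2.4, 0.4, 0, 0, -8.4, -1, -0.9, -2.4, 0.4, 0, 0, -9.8, -1, -0.9, -2.4, 0.4, 0, 0, -11.2, -1, -0.9, -2.4, 0.4, 0, 0, -12.6, -1, -0.9, -2.4, 0.4, 0, 0, -14, -1, -0.9, -2.4, 0.4, 0, 0, -15.4, -1, -0.9, -2.4, 0.4, 0, 0, -16.8, -1, -0.9, -2.4, 0.4, 0, 0, -18.2, -1, -0.9, -2.4, 0.4, 0, 0, -19.6, -1, -0.9, -2.4, 0.4, 0, 0, -21.2, -1, -0.9, -2.4, 0.4, 0, 0, -21.2, -1, -0.9, -2.4, 0.4, 0, 0, -21.2, -1]}}

```text
time_s: 7.05
tcp_pos: [0.4493, 0.1193, 0.1497]
ee_rot: [[-0.068, -0.998, 0.005], [-0.998, 0.068, 0.008], [-0.008, -0.004, -1.0]]
wrist_force: [-1.1, -0.3, 0.8]
gripper_width: 0.998
```

```bash
cat > tip.py <<'E'
import sys
from h import *
k=sys.argv[1]
cv2.imwrite(f"pics/s{k}.png",imaging.capture("side"))
s=r.sense();p=np.array(s["tcp_pos"]);R=np.array(s["ee_rot"]);hw=.0435*s["gripper_width"]
q=pr("side",[p])[0]; x0,y0=int(q[0])-75,int(q[1])-70
print(p,x0,y0)
im=cv2.imread(f"pics/s{k}.png")[y0:y0+110,x0:x0+150].astype(float); im=np.clip(255*(im/160)**.5,0,255).astype(np.uint8)
im=cv2.resize(im,None,fx=5,fy=5,interpolation=cv2.INTER_CUBIC)
for y in(-hw,hw,-hw-.015,hw+.015):
  for z in(0,-.07):
    for x in(-.0095,.0095):
      v=(pr("side",[p+R@np.array([x,y,z])])[0]-[x0,y0]+.5)*5; cv2.circle(im,tuple(int(a) for a in v),3,(0,0,255) if z==0 else (0,255,0),-1)
cv2.imwrite(f"pics/z{k}.png",im)
E
python3 tip.py 7; python3 g.py
```

```text
[0.44945923 0.11936868 0.14996992] 205 174
t 7.1 tcp [0.4495 0.1194 0.15  ] yaw 176.08 w 1.002 F [ 0.06 -0.3  -0.19] j6 [ 34.8   8.2 -24.7  -0.3 -56.6 -38.6]
```

View pics/z7.png

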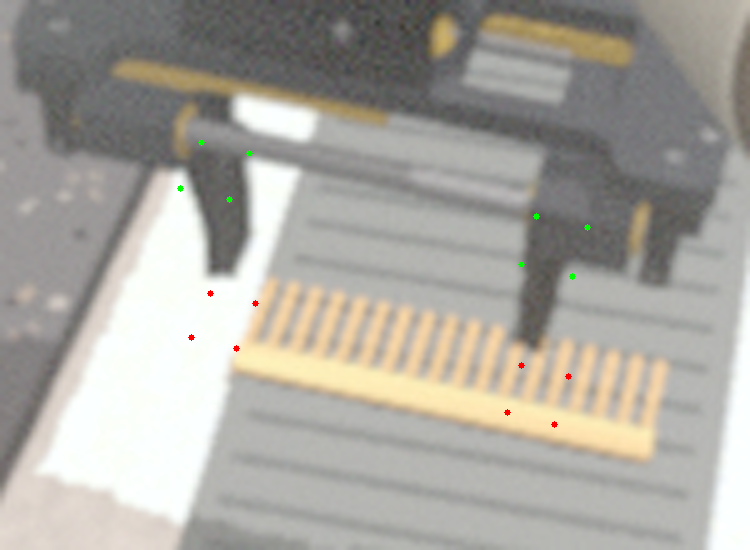

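{"op": "move_arm", "data": {"motion": [0, 0, 0.8, 0, 0, 0, -1, 0, 0, 1.6, 0, 0, 0, -1, 0, 0, 2.4, 0, 0, 0, -1, 0, 0, 2.9, 0, 0, 0, -1, 0, 0, 3.2, 0, 0, 0, -1, 0, 0, 3.4, 0, 0, 0, -1, 0, 0, 3.4, 0, 0, 0, -1, 0, 0, 3.4, 0, 0, 0, -1, 0, 0, 3.4, 0, 0, 0, -1]}}

```text
time_s: 7.85
tcp_pos: [0.451, 0.121, 0.0148]
ee_rot: [[-0.069, -0.998, 0.007], [-0.998, 0.069, 0.009], [-0.01, -0.006, -1.0]]
wrist_force: [0.4, 0.0, 0.3]
gripper_width: 0.996
```

```bash
python3 tip.py 8; python3 g.py;python3 -c "
from h import *
cv2.imwrite('pics/t8.png',imaging.capture('top'));crop('pics/t8.png',120,130,190,150,4,'pics/t8c.png')"
```

```text
[0.45101244 0.12107112 0.01496397] 203 221
t 7.9 tcp [0.451  0.1211 0.015 ] yaw 176.07 w 1.0 F [-0.33  0.42  0.71] j6 [ 34.9  19.1 -34.3  -0.4 -35.9 -38.5]
```

View pics/z8.png

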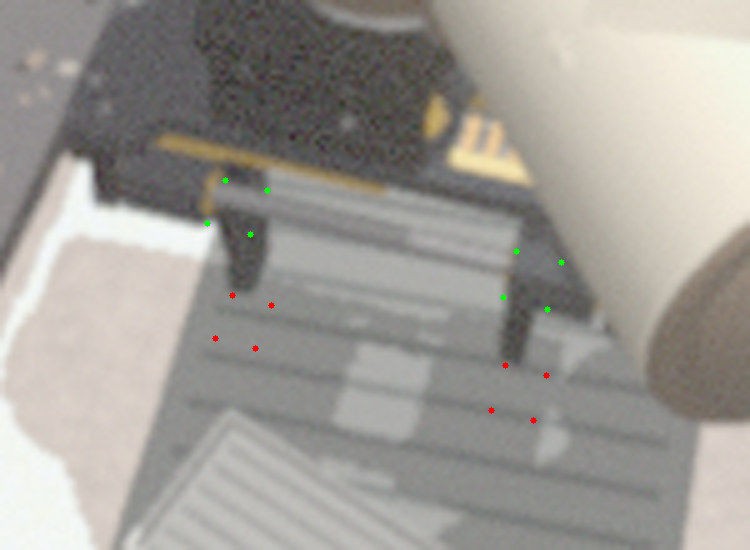

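View pics/t8c.png

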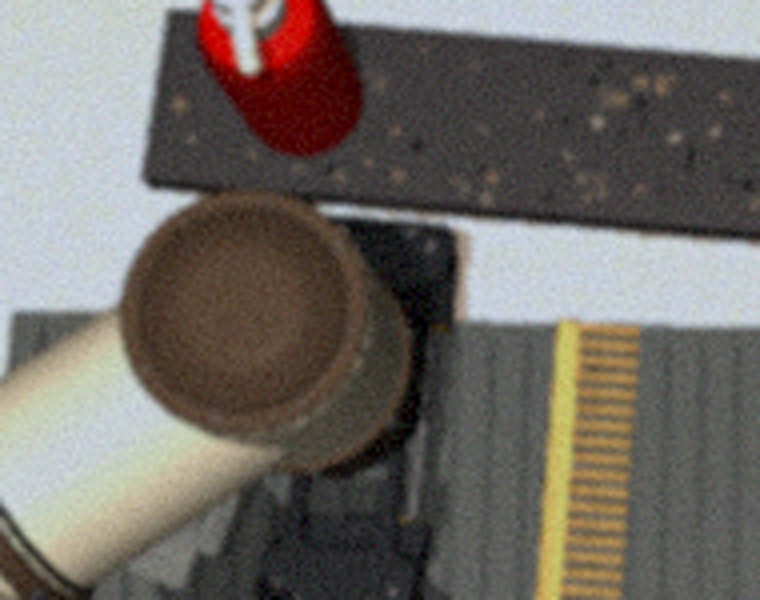

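Run:
```python
from h import *
# observed tips mid (front-bottom centre) vs reported
obs=[((205+222/5-.5,174+275/5-.5),(205+532/5-.5,174+346/5-.5),np.array([.4495,.1194,.15])),((203+243/5-.5,221+292/5-.5),(203+513/5-.5,221+362/5-.5),np.array([.4510,.1211,.0150]))]
for a,b,p in obs:
    m=(np.array(a)+b)/2
    for dz in(0,.02,.025,.03,.035):
        print(dz,(pl("side",[m],p[2]+dz)[0]-p).round(4), [(pl("side",[v],p[2]+dz)[0]-p).round(3)[:2].tolist() for v in(a,b)])
```

```text
0 [ 0.0043 -0.0181  0.    ] [[0.056, -0.022], [-0.046, -0.015]]
0.02 [ 0.0011 -0.0024  0.02  ] [[0.051, -0.006], [-0.047, 0.001]]
0.025 [0.0003 0.0015 0.025 ] [[0.05, -0.002], [-0.048, 0.005]]
0.03 [-0.0005  0.0055  0.03  ] [[0.049, 0.002], [-0.048, 0.009]]
0.035 [-0.0013  0.0094  0.035 ] [[0.047, 0.006], [-0.049, 0.013]]
0 [ 0.0033 -0.0122  0.    ] [[0.054, -0.016], [-0.047, -0.008]]
0.02 [0.0007 0.0004 0.02  ] [[0.05, -0.003], [-0.048, 0.004]]
0.025 [0.0001 0.0035 0.025 ] [[0.049, -0.0], [-0.048, 0.007]]
0.03 [-0.0006  0.0066  0.03  ] [[0.048, 0.003], [-0.048, 0.01]]
0.035 [-0.0012  0.0097  0.035 ] [[0.047, 0.006], [-0.049, 0.013]]
```

{"op": "move_arm", "data": {"motion": [0, 0, 0.1, 0, 0, 0, -1, 0, 0, 0.2, 0, 0, 0, -1, 0, 0, 0.2, 0, 0, 0, -1]}}

```text
time_s: 8.2
tcp_pos: [0.4506, 0.1209, 0.0066]
ee_rot: [[-0.069, -0.998, 0.007], [-0.998, 0.069, 0.01], [-0.01, -0.006, -1.0]]
wrist_force: [-0.6, 0.0, -0.4]
gripper_width: 0.998
```

{"op": "move_arm", "data": {"motion": [0, 0, 0.1, 0, 0, 0, -1, 0, 0, 0.2, 0, 0, 0, -1, 0, 0, 0.3, 0, 0, 0, -1, 0, 0, 0.3, 0, 0, 0, -1, 0, 0, 0.3, 0, 0, 0, -1]}}

```text
time_s: 8.62
tcp_pos: [0.4505, 0.1209, -0.0059]
ee_rot: [[-0.069, -0.998, 0.006], [-0.998, 0.069, 0.009], [-0.009, -0.005, -1.0]]
wrist_force: [-0.2, 0.5, 0.5]
gripper_width: 0.999
```

```bash
python3 tip.py 9; python3 g.py
```

```text
[ 0.45068328  0.12098657 -0.00560219] 203 227
t 8.67 tcp [ 0.4507  0.121  -0.0056] yaw 176.05 w 1.003 F [ 0.13 -0.12 -0.81] j6 [ 34.9  21.2 -35.4  -0.4 -32.8 -38.5]
```

View pics/z9.png

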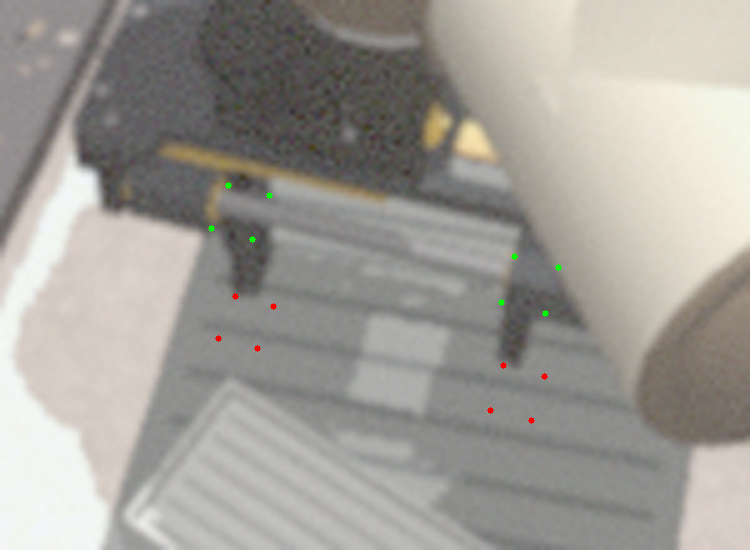

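{"op": "move_arm", "data": {"motion": [0, 0, 0.1, 0, 0, 0, -1, 0, 0, 0.2, 0, 0, 0, -1, 0, 0, 0.25, 0, 0, 0, -1, 0, 0, 0.25, 0, 0, 0, -1, 0, 0, 0.25, 0, 0, 0, -1]}}

```text
time_s: 9.08
tcp_pos: [0.4506, 0.121, -0.0158]
ee_rot: [[-0.069, -0.998, 0.006], [-0.998, 0.069, 0.009], [-0.009, -0.005, -1.0]]
wrist_force: [0.5, -0.2, -0.2]
gripper_width: 1.004
```

{"op": "move_arm", "data": {"motion": [0, 0, 0.05, 0, 0, 0, -1, 0, 0, 0.1, 0, 0, 0, -1, 0, 0, 0.1, 0, 0, 0, -1, 0, 0, 0.1, 0, 0, 0, -1]}}

```text
time_s: 9.42
tcp_pos: [0.4506, 0.121, -0.0199]
ee_rot: [[-0.069, -0.998, 0.006], [-0.998, 0.069, 0.009], [-0.009, -0.005, -1.0]]
wrist_force: [0.5, -1.0, -0.8]
gripper_width: 1.002
```

{"op": "move_arm", "data": {"motion": [0, 0, 0.05, 0, 0, 0, -1, 0, 0, 0.08, 0, 0, 0, -1, 0, 0, 0.08, 0, 0, 0, -1]}}

```text
time_s: 9.67
tcp_pos: [0.4504, 0.1209, -0.0234]
ee_rot: [[-0.069, -0.998, 0.005], [-0.998, 0.069, 0.009], [-0.009, -0.005, -1.0]]
wrist_force: [-0.4, 0.1, 0.3]
gripper_width: 1.001
```

{"op": "move_arm", "data": {"motion": [0, 0, 0.05, 0, 0, 0, -1, 0, 0, 0.05, 0, 0, 0, -1, 0, 0, 0.05, 0, 0, 0, -1]}}

```text
time_s: 9.92
tcp_pos: [0.4503, 0.1208, -0.0256]
ee_rot: [[-0.069, -0.998, 0.005], [-0.998, 0.069, 0.008], [-0.009, -0.004, -1.0]]
wrist_force: [-0.3, 0.6, -0.4]
gripper_width: 1.004
```

{"op": "move_arm", "data": {"motion": [0, 0, 0.05, 0, 0, 0, -1, 0, 0, 0.05, 0, 0, 0, -1, 0, 0, 0.05, 0, 0, 0, -1]}}

```text
time_s: 10.17
tcp_pos: [0.4506, 0.121, -0.0272]
ee_rot: [[-0.069, -0.998, 0.006], [-0.998, 0.069, 0.009], [-0.009, -0.005, -1.0]]
wrist_force: [-0.4, 0.1, 3.7]
gripper_width: 0.998
```

```bash
python3 tip.py 10; python3 g.py
```

```text
[ 0.4506232   0.12102347 -0.02723774] 203 234
t 10.22 tcp [ 0.4506  0.121  -0.0272] yaw 176.07 w 1.001 F [-0.92  0.01  3.09] j6 [ 34.9  23.5 -36.4  -0.4 -29.5 -38.4]
```

View pics/z10.png

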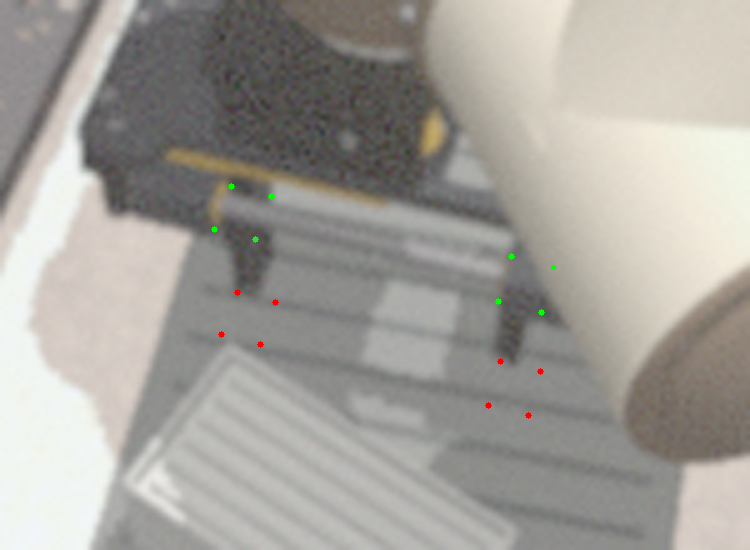

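Run:
```python
from h import *
a=pl("side",[(203+248/5-.5,234+293/5-.5),(203+508/5-.5,234+363/5-.5)],.006);print(a,a.mean(0))
```

```text
[[0.49842582 0.12633877 0.006     ]
 [0.40202814 0.13420419 0.006     ]] [0.45022698 0.13027148 0.006     ]
```

```bash
sed -i 's/for x,y,z,w in a:/for x,y,z,w in a:\n    z-=.033/' g.py; python3 g.py .448 .221 .15 176 .448 .221 .018 176
```

```text
t 10.22 tcp [ 0.4506  0.121  -0.0272] yaw 176.07 w 1.001 F [-0.92  0.01  3.09] j6 [ 34.9  23.5 -36.4  -0.4 -29.5 -38.4]
[-2.52, 0.22, -3.58] [-0.06, 0.1, 0.01]
[-2.49, 0.24, -0.28] [-0.06, 0.1, 0.01]
```

{"op": "move_arm", "data": {"motion": [0, 0, -0.5, 0, 0, 0, -1, 0, 0, -1.5, 0, 0, 0, -1, 0, 0, -2.5, 0, 0, 1.4, -1, 0, 0, -3.5, 0, 0, 2.8, -1, -0.5, 0, -3.6, 0, 0, 4.2, -1, -1, 0.1, -3.6, 0, 0, 5.6, -1, -1.5, 0.2, -3.6, 0, 0, 7, -1, -2, 0.2, -3.6, 0, 0, 8.4, -1, -2.5, 0.22, -3.6, 0, 0, 9.8, -1, -2.52, 0.22, -3.6, 0, 0, 11.2, -1, -2.52, 0.22, -3.6, 0, 0, 12.6, -1, -2.52, 0.22, -3.6, 0, 0, 14, -1, -2.52, 0.22, -3.6, 0, 0, 15.4, -1, -2.52, 0.22, -3.6, 0, 0, 16.8, -1, -2.52, 0.22, -3.6, 0, 0, 18.2, -1, -2.52, 0.22, -3.6, 0, 0, 19.6, -1, -2.52, 0.22, -3.6, 0, 0, 21.2, -1, -2.52, 0.22, -3.6, 0, 0, 21.2, -1, -2.52, 0.22, -3.6, 0, 0, 21.2, -1]}}

```text
time_s: 11.8
tcp_pos: [0.4477, 0.2208, 0.1173]
ee_rot: [[-0.941, 0.339, 0.005], [0.339, 0.941, 0.008], [-0.002, 0.01, -1.0]]
wrist_force: [-0.7, -0.0, -0.4]
gripper_width: 1.0
```

```bash
python3 g.py .448 .221 .018 70; python3 tip.py 11
```

```text
t 11.8 tcp [0.4477 0.2208 0.1173] yaw 70.2 w 1.0 F [-0.67 -0.02 -0.44] j6 [  44.8   13.5  -23.2   -0.2  -52.8 -154.5]
[0.0, -0.03, 3.31] [0.11, 0.02, 0.04]
[0.44773532 0.22079357 0.11732505] 191 242
```

View pics/s11.png

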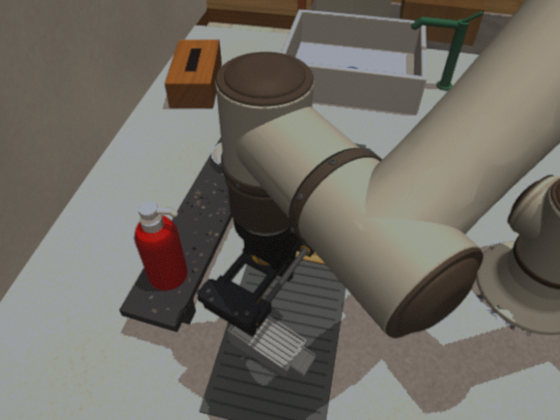

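{"op": "move_arm", "data": {"motion": [0, 0, 0.7, 0.1, 0, 0, -1, 0, 0, 1.4, 0.1, 0, 0, -1, 0, 0, 2, 0.1, 0, 0, -1, 0, 0, 2.3, 0.1, 0, 0, -1, 0, 0, 2.6, 0.1, 0, 0, -1, 0, 0, 2.8, 0.1, 0, 0, -1, 0, 0, 3, 0.1, 0, 0, -1, 0, 0, 3.2, 0.1, 0, 0, -1, 0, 0, 3.25, 0.1, 0, 0, -1, 0, 0, 3.25, 0.1, 0, 0, -1]}}

```text
time_s: 12.68
tcp_pos: [0.4483, 0.2217, -0.013]
ee_rot: [[-0.941, 0.338, 0.002], [0.338, 0.941, -0.0], [-0.002, 0.0, -1.0]]
wrist_force: [0.4, -0.2, -0.4]
gripper_width: 0.999
```

```bash
python3 g.py .448 .221 .018 70
```

```text
t 12.68 tcp [ 0.4483  0.2217 -0.013 ] yaw 70.24 w 0.999 F [ 0.36 -0.19 -0.44] j6 [  45.    24.5  -31.     0.2  -34.4 -154.9]
[0.0, -0.02, 0.05] [0.0, 0.02, 0.05]
```

{"op": "move_arm", "data": {"motion": [0, 0, 0, 0, 0, 0, 1, 0, 0, 0, 0, 0, 0, 1, 0, 0, 0, 0, 0, 0, 1, 0, 0, 0, 0, 0, 0, 1, 0, 0, 0, 0, 0, 0, 1, 0, 0, 0, 0, 0, 0, 1, 0, 0, 0, 0, 0, 0, 1, 0, 0, 0, 0, 0, 0, 1]}}

```text
time_s: 13.35
tcp_pos: [0.4484, 0.2219, -0.0127]
ee_rot: [[-0.941, 0.338, 0.002], [0.338, 0.941, -0.0], [-0.002, 0.001, -1.0]]
wrist_force: [-1.0, 0.4, 3.0]
gripper_width: 0.689
```

{"op": "move_arm", "data": {"motion": [0, 0, -0.3, 0, 0, 0, 1, 0, 0, -0.8, 0, 0, 0, 1, 0, 0, -1.6, 0, 0, 0, 1, 0, 0, -2.4, 0, 0, 0, 1, 0, 0, -3.2, 0, 0, 0, 1, 0, 0, -4, 0, 0, 0, 1, 0, 0, -4, 0, 0, 0, 1, 0, 0, -4, 0, 0, 0, 1]}}

```text
time_s: 14.02
tcp_pos: [0.4484, 0.2225, 0.1485]
ee_rot: [[-0.941, 0.338, 0.004], [0.338, 0.941, 0.003], [-0.003, 0.004, -1.0]]
wrist_force: [-0.6, -0.3, -3.8]
gripper_width: 0.684
```

```bash
python3 g.py .50 .10 .19 85.8 .6154 .0088 .17 85.8; python3 tip.py 12
```

```text
t 14.02 tcp [0.4484 0.2225 0.1485] yaw 70.23 w 0.684 F [-0.61 -0.26 -3.84] j6 [ 4.500e+01  1.180e+01 -2.040e+01  1.000e-01 -5.750e+01 -1.549e+02]
[-2.25, -2.44, -0.22] [0.04, 0.04, -3.11]
[-5.74, -3.62, 0.29] [0.04, 0.04, -3.11]
[0.44721549 0.22153994 0.14665852] 191 232
```

View pics/s12.png

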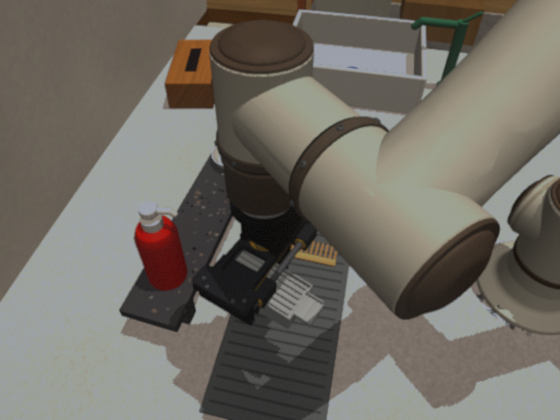

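```bash
python3 g.py .47 .005 .19 85.8 .6154 .0088 .17 85.8
```

```text
t 14.07 tcp [0.4472 0.2215 0.1467] yaw 70.21 w 0.687 F [-0.58 -1.17 -3.08] j6 [  45.    11.9  -20.6    0.   -57.5 -154.9]
[-2.37, -4.9, -0.26] [0.0, 0.01, -3.12]
[-5.76, -3.58, 0.24] [0.0, 0.01, -3.12]
```

{"op": "move_arm", "data": {"motion": [-0.35, -0.7, 0, 0, 0, -0.5, 1, -0.7, -1.4, -0.1, 0, 0, -1, 1, -1, -2.1, -0.2, 0, 0, -1.5, 1, -1.35, -2.8, -0.25, 0, 0, -2, 1, -1.7, -3.5, -0.25, 0, 0, -2.5, 1, -2, -4.2, -0.25, 0, 0, -3.1, 1, -2.37, -4.9, -0.25, 0, 0, -3.1, 1, -2.9, -4.7, -0.2, 0, 0, -3.1, 1, -3.5, -4.5, -0.1, 0, 0, -3.1, 1, -4.1, -4.2, 0, 0, 0, -3.1, 1, -4.7, -4, 0.1, 0, 0, -3.1, 1, -5.3, -3.75, 0.2, 0, 0, -3.1, 1, -5.76, -3.58, 0.24, 0, 0, -3.1, 1, -5.76, -3.58, 0.24, 0, 0, -3.1, 1, -5.76, -3.58, 0.24, 0, 0, -3.1, 1, -5.76, -3.58, 0.24, 0, 0, -3.1, 1]}}

```text
time_s: 15.4
tcp_pos: [0.6137, 0.0085, 0.1348]
ee_rot: [[-0.997, 0.075, -0.004], [0.075, 0.997, -0.001], [0.004, -0.001, -1.0]]
wrist_force: [0.1, -0.3, -2.4]
gripper_width: 0.684
```

```bash
python3 g.py .6154 .0088 .097 85.8
python3 - <<'E'
from h import *
cv2.imwrite("pics/t13.png",imaging.capture("top"));cv2.imwrite("pics/s13.png",imaging.capture("side"))
crop("pics/t13.png",120,100,280,200,2.8,"pics/t13c.png")
crop("pics/s13.png",100,80,280,210,2.8,"pics/s13c.png")
E
```

```text
t 15.4 tcp [0.6137 0.0085 0.1348] yaw 85.68 w 0.684 F [ 0.06 -0.3  -2.38] j6 [  15.9   23.4   -5.4   -0.   -61.4 -110.2]
[-0.05, 0.01, 1.77] [-0.01, -0.05, -0.02]
```

View pics/t13c.png

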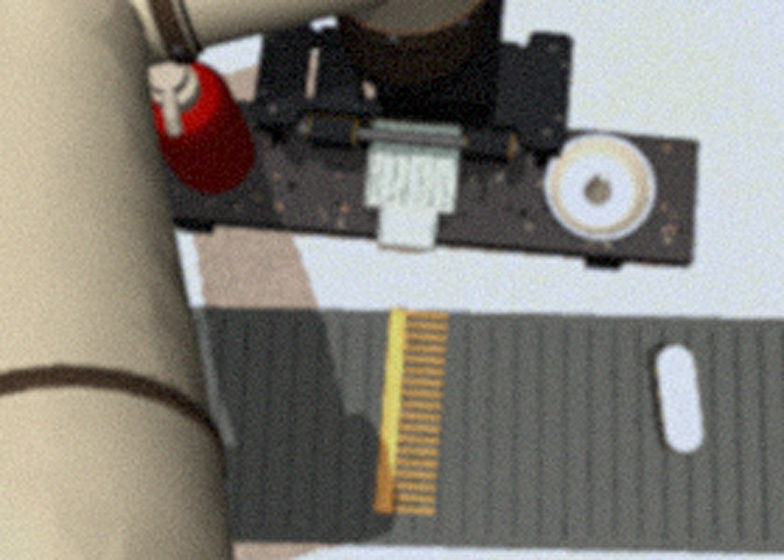

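View pics/s13c.png

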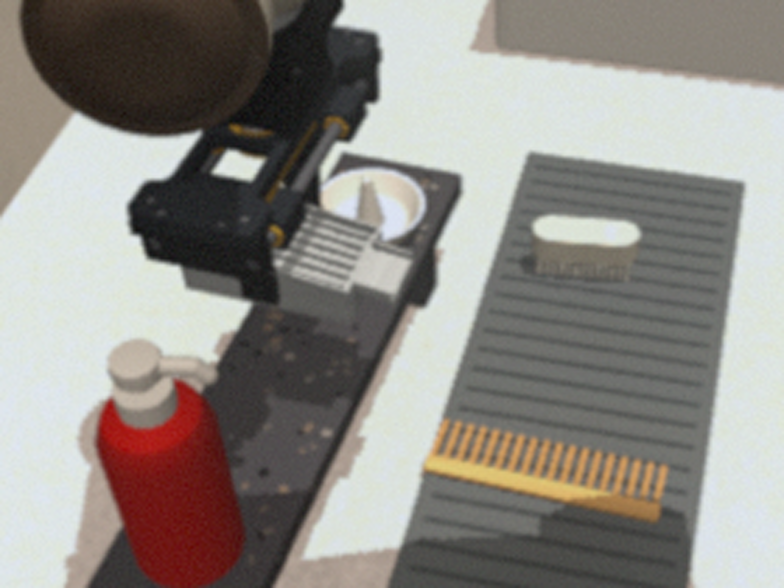

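View pics/s13.png

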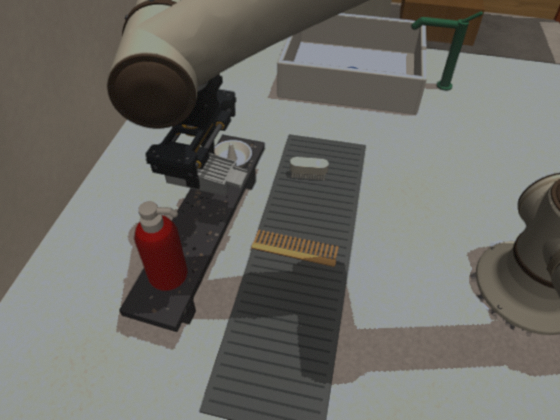

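View pics/t13.png

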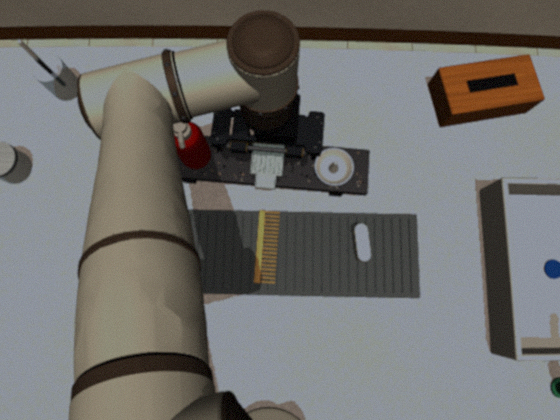

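Run:
```python
from h import *
def ray(n,uv):
    a=pl(n,[uv],0)[0];b=pl(n,[uv],.5)[0];return a,(b-a)/np.linalg.norm(b-a)
for ts,ss in(((87,105),(152,92)),((95,105),(140,20)),((262,42),(152,92))):
    a,u=ray("top",ts);b,v=ray("side",ss)
    M=np.c_[u,-v];t=np.linalg.lstsq(M,b-a,rcond=None)[0];print(a+u*t[0],b+v*t[1])
```

```text
[0.55490088 0.2212431  0.48243647] [0.55233638 0.22081207 0.4810136 ]
[0.5355049  0.19143295 0.52377177] [0.56146371 0.19804219 0.53916657]
[0.72028008 0.01832579 0.36320878] [0.67070601 0.01388804 0.33035454]
```

{"op": "move_arm", "data": {"motion": [-0.05, 0, 0.4, 0, -0.05, 0, 1, -0.05, 0, 0.8, 0, -0.05, 0, 1, -0.05, 0, 1.1, 0, -0.05, 0, 1, -0.05, 0, 1.35, 0, -0.05, 0, 1, -0.05, 0, 1.5, 0, -0.05, 0, 1, -0.05, 0, 1.6, 0, -0.05, 0, 1, -0.05, 0, 1.65, 0, -0.05, 0, 1, -0.05, 0, 1.65, 0, -0.05, 0, 1, -0.05, 0, 1.65, 0, -0.05, 0, 1]}}

```text
time_s: 16.25
tcp_pos: [0.6165, 0.0086, 0.071]
ee_rot: [[-0.997, 0.075, 0.004], [0.075, 0.997, -0.0], [-0.004, -0.0, -1.0]]
wrist_force: [-0.4, 0.1, -1.6]
gripper_width: 0.687
```

```bash
python3 g.py .6154 .0088 .094 85.8
```

```text
t 16.25 tcp [0.6165 0.0086 0.071 ] yaw 85.72 w 0.687 F [-0.43  0.09 -1.57] j6 [ 1.590e+01  2.700e+01 -9.900e+00  1.000e-01 -5.290e+01 -1.102e+02]
[0.03, 0.0, 0.25] [-0.0, 0.05, -0.02]
```

Run:
```python
from h import *
cv2.imwrite("pics/t14.png",imaging.capture("top"))
crop("pics/t14.png",215,130,110,85,7,"pics/t14c.png")
```

```text
(no output)
```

View pics/t14c.png

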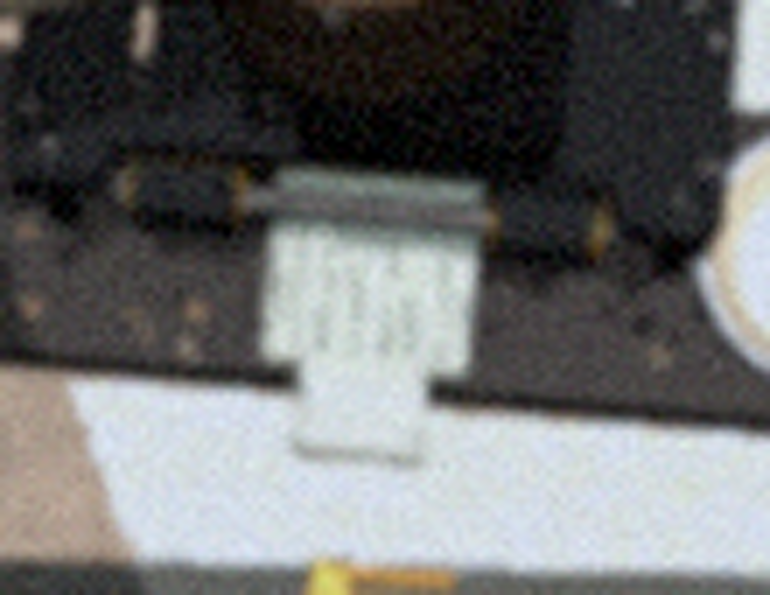

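Run:
```python
from h import *
f=lambda q:(np.array(q,float)+.5)/7-.5+[215,130]
c=np.array([.6165,.0238]);th=np.radians(-4.2);E=np.array([[np.cos(th),np.sin(th)],[-np.sin(th),np.cos(th)]])
for q,z in(((262,360),.122),((468,373),.122),((295,445),.108),((420,455),.108)):
    print(E@(pl("top",[f(q)],z)[0][:2]-c))
```

```text
[-0.05635895  0.01484058]
[-0.05476552 -0.04514583]
[-0.07744781  0.00370535]
[-0.07708936 -0.03315449]
```

{"op": "move_arm", "data": {"motion": [0, 0, 0.05, 0, 0, 0, 1, 0, 0, 0.1, 0, 0, 0, 1, 0, 0, 0.15, 0, 0, 0, 1, 0, 0, 0.18, 0, 0, 0, 1, 0, 0, 0.2, 0, 0, 0, 1, 0, 0, 0.2, 0, 0, 0, 1]}}

```text
time_s: 16.8
tcp_pos: [0.6165, 0.0086, 0.0627]
ee_rot: [[-0.997, 0.075, 0.004], [0.075, 0.997, -0.001], [-0.004, -0.0, -1.0]]
wrist_force: [0.3, -0.2, -3.5]
gripper_width: 0.684
```

{"op": "move_arm", "data": {"motion": [0, 0, 0.03, 0, 0, 0, 1, 0, 0, 0.05, 0, 0, 0, 1, 0, 0, 0.05, 0, 0, 0, 1]}}

```text
time_s: 17.05
tcp_pos: [0.6167, 0.0086, 0.0613]
ee_rot: [[-0.997, 0.074, 0.004], [0.074, 0.997, -0.001], [-0.004, -0.0, -1.0]]
wrist_force: [-0.9, -0.8, 0.9]
gripper_width: 0.687
```

{"op": "move_arm", "data": {"motion": [0, 0, 0, 0, 0, 0, 0.3, 0, 0, 0, 0, 0, 0, -0.6, 0, 0, 0, 0, 0, 0, -1, 0, 0, 0, 0, 0, 0, -1, 0, 0, 0, 0, 0, 0, -1, 0, 0, 0, 0, 0, 0, -1, 0, 0, 0, 0, 0, 0, -1]}}

```text
time_s: 17.63
tcp_pos: [0.6168, 0.0086, 0.0614]
ee_rot: [[-0.997, 0.074, 0.005], [0.074, 0.997, -0.001], [-0.005, -0.0, -1.0]]
wrist_force: [-0.0, -0.0, -0.4]
gripper_width: 0.984
```

{"op": "move_arm", "data": {"motion": [0, 0, -0.2, 0, 0, 0, -1, 0, 0, -0.5, 0, 0, 0, -1, 0, 0, -1, 0, 0, 0, -1, 0, 0, -1.7, 0, 0, 0, -1, 0, 0, -2.5, 0, 0, 0, -1, 0, 0, -3.3, 0, 0, 0, -1, 0, 0, -3.3, 0, 0, 0, -1]}}

```text
time_s: 18.22
tcp_pos: [0.6205, 0.0087, 0.2023]
ee_rot: [[-0.997, 0.073, 0.02], [0.073, 0.997, 0.0], [-0.02, 0.002, -1.0]]
wrist_force: [0.5, -0.1, 1.4]
gripper_width: 0.999
```

```bash
python3 g.py .46 -.05 .21 85.8  .4505 -.1953 .15 95.6
python3 - <<'E'
from h import *
cv2.imwrite("pics/t15.png",imaging.capture("top"));cv2.imwrite("pics/s15.png",imaging.capture("side"))
crop("pics/t15.png",120,100,280,200,2.8,"pics/t15c.png")
crop("pics/s15.png",100,80,280,210,2.8,"pics/s15c.png")
E
```

```text
t 18.22 tcp [0.6205 0.0087 0.2023] yaw 85.81 w 0.999 F [ 0.46 -0.14  1.44] j6 [ 1.590e+01  2.050e+01 -1.000e-01  3.000e-01 -6.840e+01 -1.102e+02]
[3.91, -1.76, 0.55] [0.02, 0.22, 0.0]
[3.91, -5.4, 2.05] [0.0, 0.23, -1.96]
```

View pics/t15c.png

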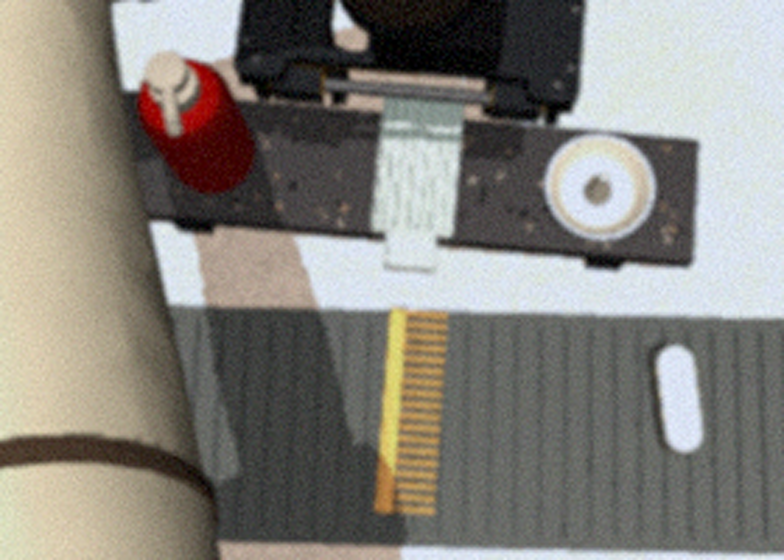

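View pics/s15c.png

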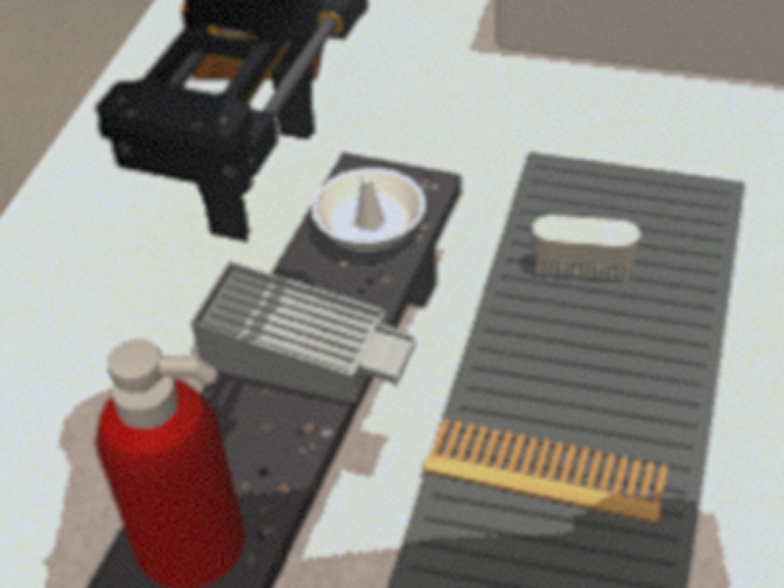

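{"op": "move_arm", "data": {"motion": [0.8, -0.3, 0.1, 0, 0.2, 0, -1, 1.6, -0.7, 0.2, 0, 0.2, 0, -1, 2.4, -1.3, 0.3, 0, 0.2, 0, -1, 3.2, -2, 0.4, 0, 0.2, -0.5, -1, 3.8, -2.8, 0.5, 0, 0.2, -1, -1, 3.91, -3.6, 0.6, 0, 0.2, -1.5, -1, 3.91, -4.5, 1, 0, 0.23, -1.96, -1, 3.91, -5.4, 1.6, 0, 0.23, -1.96, -1, 3.91, -5.4, 2.05, 0, 0.23, -1.96, -1, 3.91, -5.4, 2.05, 0, 0.23, -1.96, -1, 3.91, -5.4, 2.05, 0, 0.23, -1.96, -1, 3.91, -5.4, 2.05, 0, 0.23, -1.96, -1]}}

```text
time_s: 19.32
tcp_pos: [0.4463, -0.1945, 0.1128]
ee_rot: [[-0.995, -0.098, -0.01], [-0.098, 0.995, 0.0], [0.01, 0.001, -1.0]]
wrist_force: [0.5, 0.1, -0.3]
gripper_width: 1.004
```

```bash
python3 g.py .4505 -.1955 .027 95.6
python3 - <<'E'
from h import *
cv2.imwrite("pics/t16.png",imaging.capture("top"));cv2.imwrite("pics/s16.png",imaging.capture("side"))
crop("pics/t16.png",200,120,200,140,3.8,"pics/t16c.png")
crop("pics/s16.png",130,90,260,190,3,"pics/s16c.png")
E
```

```text
t 19.32 tcp [ 0.4463 -0.1945  0.1128] yaw 95.6 w 1.004 F [ 0.49  0.07 -0.27] j6 [ -4.4  13.2 -24.4   0.1 -53.  -80.1]
[-0.13, -0.04, 2.97] [0.01, -0.12, -0.0]
```

View pics/t16c.png

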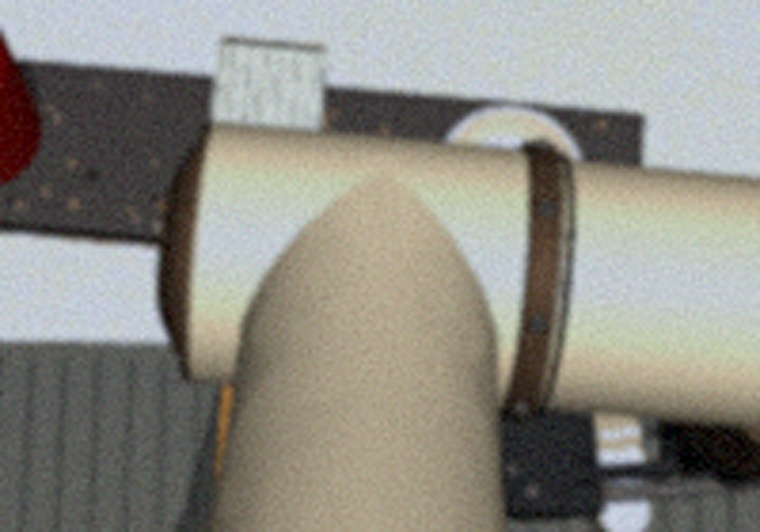

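View pics/s16c.png

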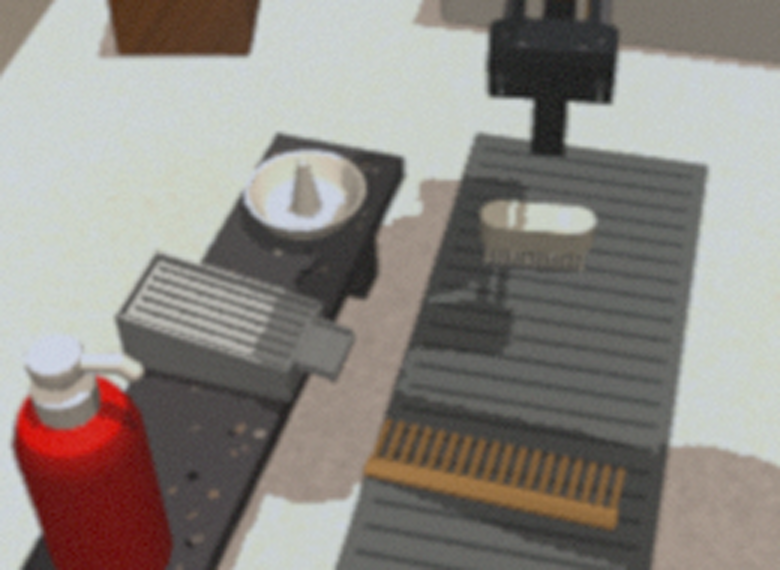

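{"op": "move_arm", "data": {"motion": [-0.13, -0.04, 0.6, 0, -0.12, 0, -1, -0.13, -0.04, 1.2, 0, -0.12, 0, -1, -0.13, -0.04, 1.7, 0, -0.12, 0, -1, -0.13, -0.04, 2.1, 0, -0.12, 0, -1, -0.13, -0.04, 2.5, 0, -0.12, 0, -1, -0.13, -0.04, 2.8, 0, -0.12, 0, -1, -0.13, -0.04, 2.95, 0, -0.12, 0, -1, -0.13, -0.04, 2.95, 0, -0.12, 0, -1, -0.13, -0.04, 2.95, 0, -0.12, 0, -1]}}

```text
time_s: 20.17
tcp_pos: [0.4521, -0.1948, -0.0039]
ee_rot: [[-0.995, -0.1, 0.003], [-0.1, 0.995, 0.001], [-0.003, 0.001, -1.0]]
wrist_force: [0.4, -0.2, -0.2]
gripper_width: 0.998
```

```bash
python3 g.py .4505 -.1955 .027 95.6
python3 - <<'E'
from h import *
cv2.imwrite("pics/s17.png",imaging.capture("side"))
crop("pics/s17.png",150,120,220,150,3.5,"pics/s17c.png")
crop("pics/s17.png",160,165,100,60,7.5,"pics/s17d.png")
E
```

```text
t 20.17 tcp [ 0.4521 -0.1948 -0.0039] yaw 95.72 w 0.998 F [ 0.38 -0.23 -0.16] j6 [ -4.4  23.  -31.6  -0.1 -35.2 -79.8]
[0.04, -0.01, 0.05] [0.01, 0.04, 0.02]
```

View pics/s17c.png

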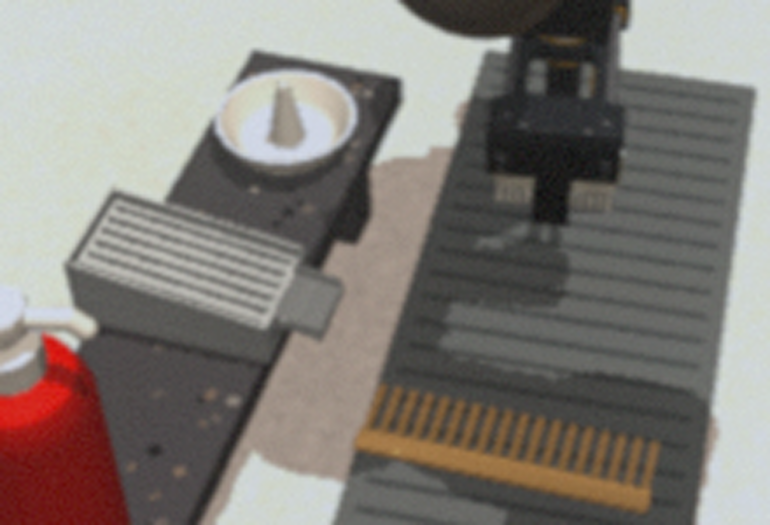

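View pics/s17d.png

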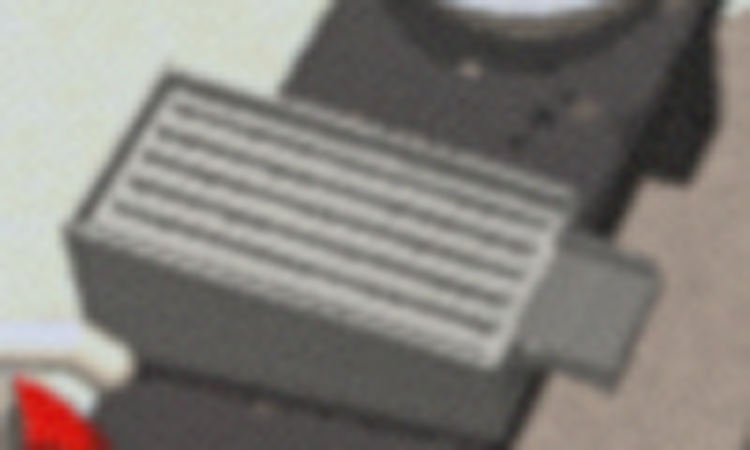

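```bash
cat > tc.py <<'E'
from h import *
f=lambda q:(np.array(q,float)+.5)/7.5-.5+[160,165]
c=np.array([.6165,.0238]);th=np.radians(-4.2);E=np.array([[np.cos(th),np.sin(th)],[-np.sin(th),np.cos(th)]])
X=[]
for q,z in(((65,233),.126),((168,70),.126),((575,188),.112),((515,365),.112),((612,388),.098),((660,272),.098)):
    X.append(pl("side",[f(q)],z)[0][:2]); print(X[-1].round(4),(E@(X[-1]-c)).round(4))
X=np.array(X); m=X[:4].mean(0); print(m,E@(m-c)); d=X[:2].mean(0)-X[2:4].mean(0); print(np.degrees(np.arctan2(d[1],d[0])))
d=X[:2].mean(0)-X[4:].mean(0); print(np.degrees(np.arctan2(d[1],d[0])))
E
python3 tc.py
```

```text
[0.6728 0.0357] [0.0553 0.016 ]
[ 0.6681 -0.0232] [ 0.0549 -0.0431]
[ 0.5615 -0.018 ] [-0.0518 -0.0458]
[0.5596 0.0414] [-0.058   0.0134]
[0.5392 0.0318] [-0.0776  0.0023]
[ 0.5376 -0.0075] [-0.0764 -0.037 ]
[0.61550309 0.00897233] [ 9.17151744e-05 -1.48608623e-02]
-2.8471338403445436
-2.5614353737086777
```

{"op": "move_arm", "data": {"motion": [0, 0, 0, 0, 0, 0, 1, 0, 0, 0, 0, 0, 0, 1, 0, 0, 0, 0, 0, 0, 1, 0, 0, 0, 0, 0, 0, 1, 0, 0, 0, 0, 0, 0, 1, 0, 0, 0, 0, 0, 0, 1, 0, 0, 0, 0, 0, 0, 1, 0, 0, 0, 0, 0, 0, 1, 0, 0, 0, 0, 0, 0, 1, 0, 0, 0, 0, 0, 0, 1, 0, 0, 0, 0, 0, 0, 1, 0, 0, 0, 0, 0, 0, 1]}}

```text
time_s: 21.22
tcp_pos: [0.4524, -0.195, -0.0036]
ee_rot: [[-0.995, -0.099, 0.004], [-0.099, 0.995, 0.001], [-0.004, 0.0, -1.0]]
wrist_force: [0.5, -0.6, -0.3]
gripper_width: 0.341
```

```bash
cat > g2.py <<'E'
import sys
from h import *
from scipy.spatial.transform import Rotation as Ro
# true TCP x y z, yaw, pitch(deg about tool y)
s=r.sense();p=np.array(s["tcp_pos"]);R=np.array(s["ee_rot"])
cur=np.degrees(np.arctan2(R[1,1],R[0,1]))
print("t",round(s["time_s"],2),"true",(p-.033*R[:,2]).round(4),"yaw",cur.round(2),"w",round(s["gripper_width"],3),"F",np.round(s["wrist_force"],2))
for x,y,z,w,t in np.array(sys.argv[1:],float).reshape(-1,5):
    d=(w-cur+90)%180-90; w=np.radians(cur+d)
    Y=np.array([np.cos(w),np.sin(w),0]);Z=np.array([0,0,-1.]);G=np.c_[np.cross(Y,Z),Y,Z]@Ro.from_euler('y',t,degrees=True).as_matrix()
    q=np.array([x,y,z])+.033*G[:,2]
    print((R.T@(q-p)/.04).round(2).tolist(),(np.degrees(Ro.from_matrix(R.T@G).as_rotvec())/5).round(2).tolist(),G[:,2].round(3))
E
python3 g2.py .4524 -.195 .2 95.7 0  .46 -.02 .22 90 0  .6137 .0091 .19 86.2 -8
```

```text
t 21.22 true [ 0.4522 -0.1951  0.0294] yaw 95.7 w 0.341 F [ 0.53 -0.65 -0.29]
[-0.02, 0.0, -4.27] [0.0, 0.05, 0.0] [ 0.  0. -1.]
[-0.64, 4.34, -4.76] [0.01, 0.05, 1.14] [ 0.  0. -1.]
[-4.65, 4.66, -4.0] [0.14, -1.55, 1.9] [ 0.139 -0.009 -0.99 ]
```

{"op": "move_arm", "data": {"motion": [0, 0, -0.4, 0, 0, 0, 1, 0, 0, -1.1, 0, 0, 0, 1, 0, 0, -1.9, 0, 0, 0, 1, 0, 0, -2.7, 0, 0, 0, 1, 0, 0.2, -3.5, 0, 0, 0, 1, -0.1, 0.8, -4.2, 0, 0, 0.2, 1, -0.2, 1.5, -4.6, 0, 0, 0.4, 1, -0.3, 2.3, -4.7, 0, 0, 0.6, 1, -0.4, 3.1, -4.7, 0, 0, 0.8, 1, -0.5, 3.9, -4.7, 0, 0, 1, 1, -0.8, 4.4, -4.7, 0, 0, 1.2, 1, -1.5, 4.45, -4.6, 0, 0, 1.4, 1, -2.2, 4.5, -4.5, 0, 0, 1.6, 1, -2.9, 4.55, -4.4, 0, -0.3, 1.8, 1, -3.6, 4.6, -4.3, 0.05, -0.7, 1.9, 1, -4.2, 4.65, -4.1, 0.1, -1.1, 1.9, 1, -4.65, 4.66, -4, 0.14, -1.55, 1.9, 1, -4.65, 4.66, -4, 0.14, -1.55, 1.9, 1, -4.65, 4.66, -4, 0.14, -1.55, 1.9, 1, -4.65, 4.66, -4, 0.14, -1.55, 1.9, 1]}}

```text
time_s: 22.88
tcp_pos: [0.6174, 0.0086, 0.1572]
ee_rot: [[-0.988, 0.067, 0.137], [0.066, 0.998, -0.009], [-0.138, -0.0, -0.99]]
wrist_force: [-0.1, -0.5, -1.5]
gripper_width: 0.339
```

```bash
python3 g2.py .6137 .0091 .147 86.2 -8 .6137 .0091 .1392 86.2 -8
python3 - <<'E'
from h import *
cv2.imwrite("pics/t18.png",imaging.capture("top"));cv2.imwrite("pics/s18.png",imaging.capture("side"))
crop("pics/t18.png",190,90,170,120,4.5,"pics/t18c.png")
crop("pics/s18.png",120,60,190,150,4,"pics/s18c.png")
E
```

```text
t 22.88 true [0.6129 0.0089 0.1899] yaw 86.17 w 0.339 F [-0.12 -0.47 -1.48]
[0.13, 0.01, 1.06] [-0.0, -0.02, -0.01] [ 0.139 -0.009 -0.99 ]
[0.15, 0.01, 1.26] [-0.0, -0.02, -0.01] [ 0.139 -0.009 -0.99 ]
```

View pics/t18c.png

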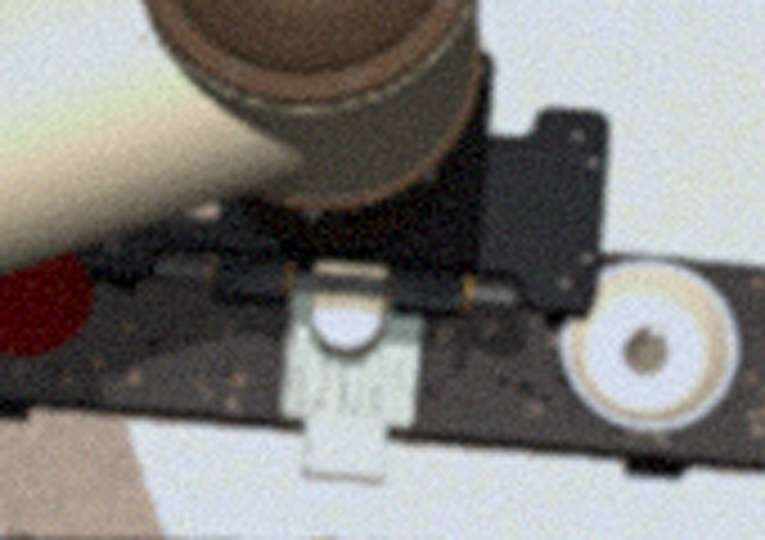

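View pics/s18c.png

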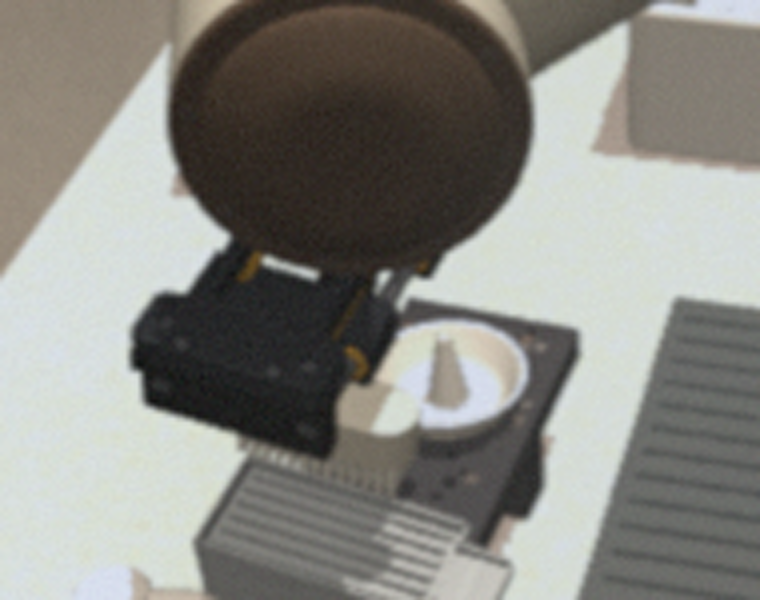

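{"op": "move_arm", "data": {"motion": [0.05, 0, 0.3, 0, 0, 0, 1, 0.1, 0, 0.6, 0, 0, 0, 1, 0.12, 0, 0.8, 0, 0, 0, 1, 0.13, 0, 0.95, 0, 0, 0, 1, 0.13, 0, 1.02, 0, 0, 0, 1, 0.13, 0, 1.02, 0, 0, 0, 1, 0.13, 0, 1.02, 0, 0, 0, 1]}}

```text
time_s: 23.57
tcp_pos: [0.6187, 0.0086, 0.1171]
ee_rot: [[-0.988, 0.067, 0.14], [0.066, 0.998, -0.009], [-0.14, 0.0, -0.99]]
wrist_force: [0.6, 0.9, -1.2]
gripper_width: 0.34
```

```bash
python3 g2.py .6137 .0091 .1392 86.2 -8
python3 - <<'E'
from h import *
cv2.imwrite("pics/t19.png",imaging.capture("top"));cv2.imwrite("pics/s19.png",imaging.capture("side"))
crop("pics/t19.png",230,130,80,80,7,"pics/t19c.png")
crop("pics/s19.png",150,110,110,110,5.4,"pics/s19c.png")
a=cv2.imread("pics/t19c.png");b=cv2.imread("pics/s19c.png");b=cv2.resize(b,(560*b.shape[1]//b.shape[0],560));cv2.imwrite("pics/b19.png",cv2.resize(np.hstack([a,b]),None,fx=.7,fy=.7))
E
```

```text
t 23.57 true [0.6141 0.0089 0.1498] yaw 86.18 w 0.34 F [ 0.57  0.95 -1.18]
[0.05, 0.0, 0.26] [0.0, 0.01, -0.01] [ 0.139 -0.009 -0.99 ]
```

View pics/b19.png

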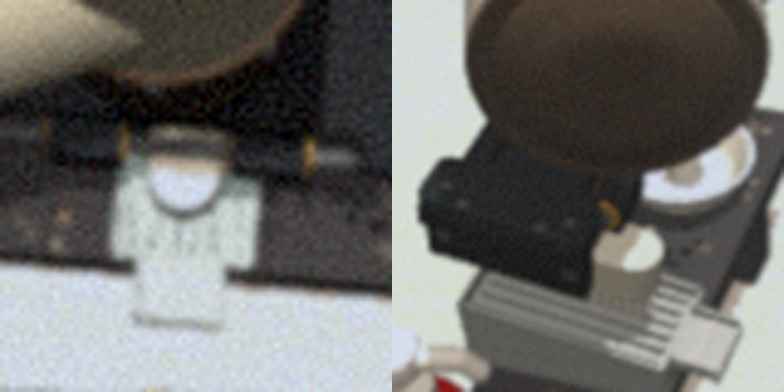

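Run:
```python
from h import *
a=pl("top",[(267.2,173.5)],.160)[0];print(a, "expected", .6141-.0023-.0015-.0416)
```

```text
[0.56669341 0.0110672  0.16      ] expected 0.5687000000000001
```

{"op": "move_arm", "data": {"motion": [0.02, 0, 0.06, 0, 0, 0, 1, 0.03, 0, 0.11, 0, 0, 0, 1, 0.04, 0, 0.16, 0, 0, 0, 1, 0.04, 0, 0.19, 0, 0, 0, 1, 0.04, 0, 0.19, 0, 0, 0, 1, 0.04, 0, 0.19, 0, 0, 0, 1]}}

```text
time_s: 24.17
tcp_pos: [0.6183, 0.0087, 0.1096]
ee_rot: [[-0.988, 0.067, 0.14], [0.066, 0.998, -0.009], [-0.14, 0.001, -0.99]]
wrist_force: [0.7, 0.5, -0.7]
gripper_width: 0.342
```

{"op": "move_arm", "data": {"motion": [0, 0, 0.03, 0, 0, 0, 1, 0, 0, 0.05, 0, 0, 0, 1, 0, 0, 0.05, 0, 0, 0, 1, 0, 0, 0.05, 0, 0, 0, 1]}}

```text
time_s: 24.5
tcp_pos: [0.6186, 0.0087, 0.1075]
ee_rot: [[-0.988, 0.067, 0.14], [0.066, 0.998, -0.009], [-0.14, 0.0, -0.99]]
wrist_force: [0.2, 0.6, -0.9]
gripper_width: 0.338
```

{"op": "move_arm", "data": {"motion": [0, 0, 0.03, 0, 0, 0, 1, 0, 0, 0.03, 0, 0, 0, 1, 0, 0, 0.03, 0, 0, 0, 1]}}

```text
time_s: 24.75
tcp_pos: [0.6189, 0.0087, 0.1065]
ee_rot: [[-0.988, 0.067, 0.14], [0.066, 0.998, -0.009], [-0.141, 0.001, -0.99]]
wrist_force: [-0.3, -0.5, 0.2]
gripper_width: 0.34
```

{"op": "move_arm", "data": {"motion": [0, 0, 0.02, 0, 0, 0, 1, 0, 0, 0.03, 0, 0, 0, 1, 0, 0, 0.03, 0, 0, 0, 1]}}

```text
time_s: 25.0
tcp_pos: [0.619, 0.0087, 0.1064]
ee_rot: [[-0.988, 0.066, 0.141], [0.066, 0.998, -0.009], [-0.141, 0.0, -0.99]]
wrist_force: [-3.2, 1.0, 4.8]
gripper_width: 0.342
```

{"op": "move_arm", "data": {"motion": [0, 0, -0.02, 0, 0, 0, 1, 0, 0, -0.02, 0, 0, 0, 1, 0, 0, -0.02, 0, 0, 0, 0.2, 0, 0, -0.02, 0, 0, 0, -0.3, 0, 0, -0.02, 0, 0, 0, -0.3, 0, 0, -0.02, 0, 0, 0, -0.6, 0, 0, -0.02, 0, 0, 0, -0.6, 0, 0, -0.02, 0, 0, 0, -0.6, 0, 0, -0.02, 0, 0, 0, -0.6]}}

```text
time_s: 25.75
tcp_pos: [0.6189, 0.0087, 0.1072]
ee_rot: [[-0.988, 0.066, 0.141], [0.066, 0.998, -0.009], [-0.141, 0.0, -0.99]]
wrist_force: [0.0, -0.4, -0.4]
gripper_width: 0.753
```

{"op": "move_arm", "data": {"motion": [0, 0, -0.2, 0, 0, 0, -0.6, 0, 0, -0.5, 0, 0, 0, -0.6, 0, 0, -0.9, 0, 0, 0, -0.6, 0, 0, -1.5, 0, 0, 0, -0.6, 0, 0, -2.2, 0, 0, 0, -0.6, 0, 0, -3, 0, 0, 0, -0.6, 0, 0, -3, 0, 0, 0, -0.6]}}

```text
time_s: 26.33
tcp_pos: [0.6054, 0.0101, 0.2347]
ee_rot: [[-0.986, 0.065, 0.155], [0.065, 0.998, -0.007], [-0.155, 0.003, -0.988]]
wrist_force: [1.0, 0.6, 1.6]
gripper_width: 0.802
```

```bash
python3 g2.py .45 -.05 .27 86.2 0
python3 - <<'E'
from h import *
cv2.imwrite("pics/t20.png",imaging.capture("top"));cv2.imwrite("pics/s20.png",imaging.capture("side"))
crop("pics/s20.png",120,90,200,150,4,"pics/s20c.png")
E
```

```text
t 26.33 true [0.6003 0.0103 0.2673] yaw 86.27 w 0.802 F [1.04 0.6  1.6 ]
[3.72, -1.75, -0.65] [0.03, 1.78, 0.01] [ 0.  0. -1.]
```

View pics/s20c.png

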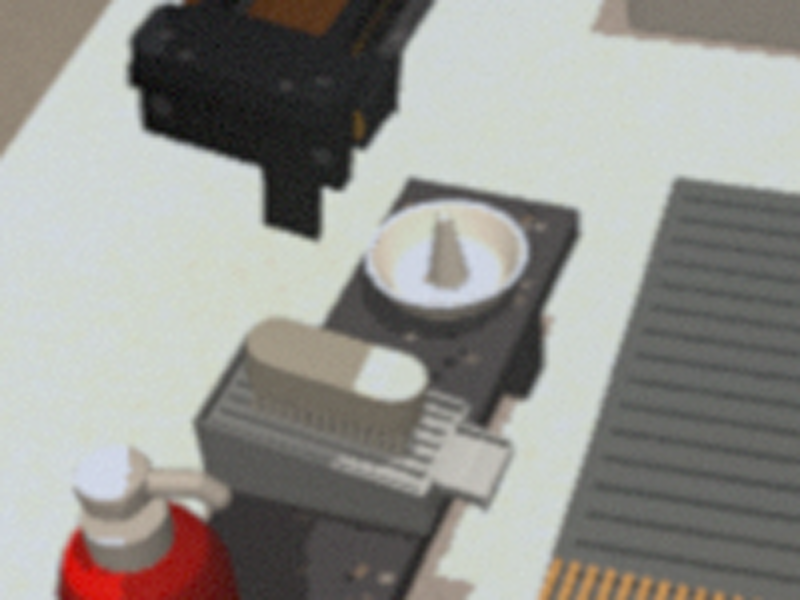

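{"op": "move_arm", "data": {"motion": [0.7, -0.3, -0.3, 0, 0.3, 0, -0.6, 1.4, -0.7, -0.5, 0, 0.6, 0, -0.6, 2.1, -1.1, -0.6, 0, 0.9, 0, -0.6, 2.8, -1.5, -0.65, 0, 1.2, 0, -0.6, 3.5, -2.3, -0.65, 0, 1.5, 0, -0.6, 3.7, -3.1, -0.65, 0, 1.78, 0, -0.6, 3.7, -3.9, -0.65, 0, 1.78, 0, -0.6, 3.7, -4.7, -0.65, 0, 1.78, 0, -0.6, 3.7, -5.5, -0.65, 0, 1.78, 0, -0.6, 3.7, -6.3, -0.65, 0, 1.78, 0, -0.6, 3.7, -7, -0.65, 0, 1.78, 0, -0.6, 3.7, -7, -0.65, 0, 1.78, 0, -0.6, 3.7, -7, -0.65, 0, 1.78, 0, -0.6]}}

```text
time_s: 27.52
tcp_pos: [0.4333, -0.2603, 0.2307]
ee_rot: [[-0.998, 0.069, -0.012], [0.069, 0.998, 0.004], [0.012, 0.003, -1.0]]
wrist_force: [0.3, 0.6, 0.9]
gripper_width: 0.798
```

```bash
python3 g2.py
python3 - <<'E'
from h import *
cv2.imwrite("pics/t21.png",imaging.capture("top"));cv2.imwrite("pics/s21.png",imaging.capture("side"))
crop("pics/t21.png",215,120,110,85,7,"pics/t21c.png")
crop("pics/s21.png",150,150,110,80,7,"pics/s21c.png")
E
```

```text
t 27.52 true [ 0.4337 -0.2604  0.2637] yaw 86.02 w 0.798 F [0.25 0.57 0.88]
```

View pics/t21c.png

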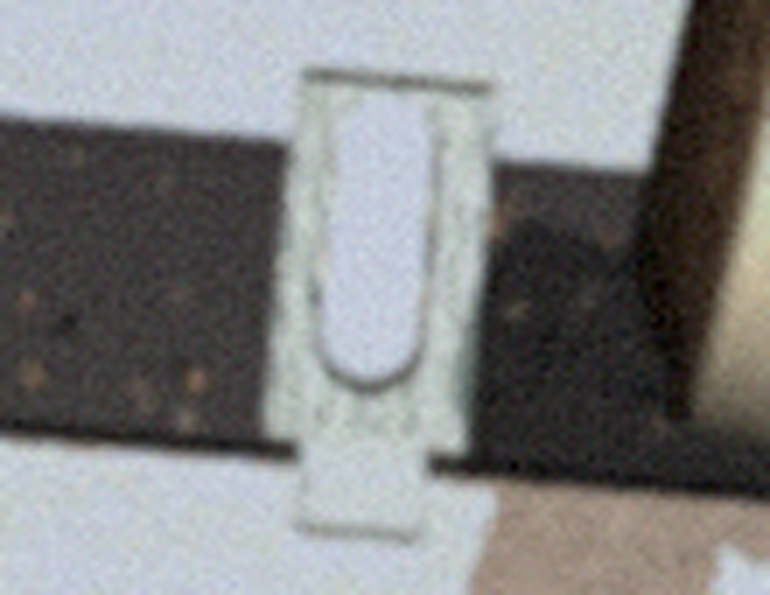

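View pics/s21c.png

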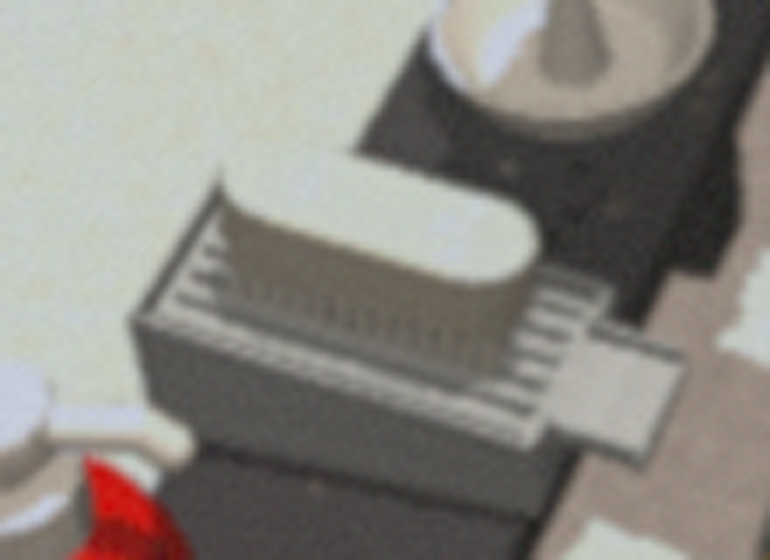

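View pics/t21.png

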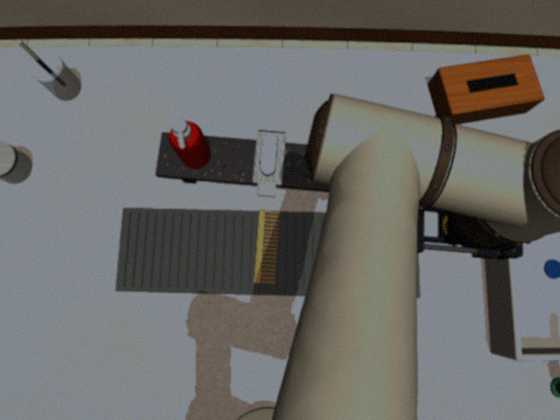

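Run:
```python
from h import *
f=lambda q:(np.array(q,float)+.5)/7-.5+[215,120]
c=np.array([.6165,.0238]);th=np.radians(-4.2);E=np.array([[np.cos(th),np.sin(th)],[-np.sin(th),np.cos(th)]])
for n,q,z in(("bl",(303,70),.126),("br",(492,88),.126),("fl",(265,435),.112),("fr",(467,452),.112),("sl",(297,527),.098),("sr",(418,538),.098),("brushfront",(370,384),.150),("bback",(384,85),.161),("bl1",(322,300),.153),("br1",(424,300),.153),("bl2",(333,150),.158),("br2",(437,150),.158)):
    print(n,(E@(pl("top",[f(q)],z)[0][:2]-c)).round(4))
g=lambda q:(np.array(q,float)+.5)/7-.5+[150,150]
print("side brush front tip",(E@(pl("side",[g((530,258))],.150)[0][:2]-c)).round(4),"back",(E@(pl("side",[g((222,195))],.161)[0][:2]-c)).round(4))
a=cv2.imread("pics/t21.png").astype(int);b=cv2.imread("pics/t0.png" if 0 else "pics/top0.png").astype(int)
print(np.abs(a-b)[115:180,160:215].mean(),np.abs(a-b)[205:290,245:290].mean())
a=cv2.imread("pics/s21.png").astype(int);b=cv2.imread("pics/side0.png").astype(int)
print(np.abs(a-b)[200:295,130:190].mean(),np.abs(a-b)[135:175,205:255].mean(),np.abs(a-b)[228:270,245:345].mean())
```

```text
bl [0.0539 0.0139]
br [ 0.0534 -0.0426]
fl [-0.0551  0.0147]
fr [-0.0548 -0.045 ]
sl [-0.0787  0.0035]
sr [-0.0787 -0.0327]
brushfront [-0.0477 -0.0165]
bback [ 0.0374 -0.0125]
bl1 [-0.0253 -0.0008]
br1 [-0.0226 -0.0294]
bl2 [0.0177 0.0002]
br2 [ 0.0204 -0.0292]
side brush front tip [-0.0456 -0.0132] back [ 0.032  -0.0022]
3.794965034965035 11.241394335511982
3.6844444444444444 9.034666666666666 7.885
```

```bash
python3 -c "
from station import r
print(r.sense()['time_s']); print(r.finish_job())"
```

```text
27.6167
the job is handed in; nothing more can be done
None
```

I placed the tray on the ledge between the bottle and the dish, with its spout over the front edge. The brush lies bristles down and lengthwise on its ridges. I handed the job in at 27.6 s; no verdict was reported.

**One fault along the way:** my first grasp closed on air just above the tray. A slow touch on the mat showed the real fingertips 33 mm above the reported TCP. I allowed for that in every later move, and both grips then closed at the expected widths (60 mm and 30 mm).

**Last checks, from the pictures:**
- **Tray:** its middle is about 1 mm from mid-depth, and the spout tip is at ledge x of about -0.078 m. The tray is square within about 1.5°, roughly 60 mm or more from the bottle and dish.
- **Brush:** it is about 3 mm toward the spout from the tray's middle and within 1 mm across. It is nearly parallel to the ridges, inside the rim, and let go.
- **Disagreement:** the two views differed by up to 3 mm for tray and brush edges. The side view's reading of the brush's far back end was about 10 mm off, because it is pale against a pale background. I relied on the top view for it.
- **Bystanders:** the bottle matched the first picture. The dish and comb looked unmoved, but the arm hid the dish in the last top view, and picture differences there, which I put down to shadow, kept me from measuring them exactly.

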